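Lock the test head over the movement and set the selector

ROBOT

A 6-joint arm with a two-finger parallel gripper is mounted at the origin on the work surface. World frame = base frame: x ahead of the robot, y to its left, z up, the work surface at z = 0. Lengths are in m, angles in rad, forces in N, time in s.
With the tool pointing down it reaches from about 0.3 to 0.875 m from the base axis. Payload 6.4 kg.
Tool frame: the origin (TCP) lies on the centre line of the jaws, within the pads' length; the fingertips stand 11 mm ahead of it and the grasp point (between the pads) lies 8 mm behind it; x points along the fingers, y is the direction in which the jaws open and shut, and the axes are right-handed (so a half turn about x gives the same grasp; the last joint's range is limited). The gripper opens to 85 mm and grips with 20 to 120 N. Pads are 22 mm wide; open, the fingers measure 114 mm over their backs; the gripper's body (76 mm by 85 mm) begins 54 mm behind the grasp point. The pads swing forward as they close: fully open they stand 13 mm farther back than shut.
Start: joints at [1.09, 0.181, 1.607, -0, 1.354, -0.206], TCP at [0.156, 0.553, 0.242] pointing down, gripper open.
Joint ranges: [-2.99, 2.99], [-0.89, 2.07], [0.3, 2.58], [-1.14, 4.28], [0, 2.63], [-3.12, 3.12]. Speed limits (rad/s): [2.57, 2.57, 3.01, 3.14, 3.14, 3.14].

INTERFACE

Orientations are given as a unit quaternion [w, x, y, z].
In Python, from bench import ctrl, camera, hand_in gives the robot as it stands. The module is installed in compiled form; this text tells all that it offers.
- The arm moves only by the tool drive_tool, never from a script. Its argument "increments" is a list of rows, each a list of 7 numbers: the shift along the tool's x, y, z in m, then the turn, a rotation vector about the tool's x, y, z in degrees, then the gripper's target within -1 to 1 (fully open at 1, half-way at 0, shut at -1). In form: [[dx, dy, dz, rx, ry, rz, claw], ...]. A call has 1 to 10 rows; each row shifts and turns the commanded pose from where the row before left it, along the tool's axes as they then stand; what a row does not reach is not made up. A row lasts 1/8 s, in which the tool goes at most 62.5 mm and 10.7 degrees, less where a joint would pass 70% of its speed; a pose out of reach is approached as far as the arm can. A call is refused whole if a number of a shift passes 0.0625 or a number of a turn 10.7, either way. A call with a gripper value outside its range is refused whole. The fingers move at their own pace and stop on an object; the grip force is fixed at half the most. Time passes only in rows, so rows that do not move let the fingers close. It gives the time, the measured TCP pose, the force and the opening at its end, in the units of the state.
- ctrl.get_obs(): the state, without advancing time (a new reading comes with each control period).
- camera(name): name is "side" or "top" or "wrist"; returns a dict with "img" (420x560x3 uint8, red, green, blue), "depth" (420x560 float32, m along the optical axis (not along the pixel's ray), 0 where there is no reading), "fx", "fy", "cx", "cy" (pixels), "k1" (the pictures are not rectified: a ray, as slopes to the right and down, at radius r is drawn at 1 + k1 r^2 times it, then the intrinsics apply), "world_from_camera" (4x4, takes a point from camera to world coordinates); the wrist camera has in their place "hand_eye" (4x4, takes a point from camera to tool coordinates, whose origin is the TCP and whose axes are the tool frame's). Camera axes: x right, y down, z forward; pixel columns grow to the right and rows downward; lengths in m; the calibration is good to about 2 mm. A picture is of the moment at which its call begins: read the wrist's pose just before it.
- hand_in(): hands the job in, once; it reports no verdict.
The state is a dict: "time_s": time; "q": joint angles; "dq": joint speeds; "joint_efforts": joint torques, N m; "eef_pos": TCP position; "eef_rot": TCP orientation; "wrist_force": force on the tool from outside, world axes, zero at the start; "torque": the same for the moment, N m; "opening": opening from 0.0 (shut) to 1.0 (fully open).
Only numpy, scipy, OpenCV 4.12 (cv2) and the standard library are available. Lean on these libraries where they do the work, as an engineer would, in place of code of your own. Each camera call takes 0.05 s, during which the arm holds its last target.

TASK

A watch movement lies in one of the three numbered pockets of the bench tester and is to be measured. Pull back the spring plunger on the sliding carriage, bring the test head from its parked (far) end over that movement and let the plunger drop fully home in the hole there; then roll the thumbwheel of the selector box until its window shows the number of that pocket squarely. Leave the movement, the blanks, the jar and the screwdriver where they lie, and let go of everything at the end.

Things in the scene. Friction and masses are not known exactly. Their poses are not given: they have to be found in the camera images.
- tester: Fixed grey bench tester, base plate 160 x 300 x 12 mm centred at x = -5 mm. Origin on the bench under it; its y runs along the rail, roughly towards the robot, x to the robot's left from the plunger side to the pocket side, z up. The plunger is pulled along (-0.5, 0, 0.866) of this frame: up and to the robot's right, 30 degrees from vertical.
- park_hole (a point): Mouth of the hole at the parked end of a square steel tube (30 mm, along the tester's y, axis at x = -35, z = 78 mm of the tester). Three more 10 mm holes follow at 48 mm steps along +y, towards the robot, one for each pocket. The holed face leans 30 degrees to the robot's right, square to the plunger.
- lamp (a point): Middle of the underside of the lamp bar, 28 mm wide, 16 mm thick, 296 mm long, along the rail over the whole carriage travel, 105 mm above the knob and from 10 mm beyond it on the pocket side: take the knob with the tool leaning along the plunger, not from straight above. Its posts stand at x = +4, y = +-142 mm of the tester.
- carriage (a joint): Travel in m of the aluminium sleeve (40 mm along the rail) on the tube, along the tester's +y, friction about 1 N: 0 parked at the hole at the end farthest from the robot, 0.048, 0.096, 0.144 at the holes of pockets 1, 2 and 3. It can only move while the plunger is pulled clear.
- plunger (a joint): Pull of the spring plunger in m along its leaning axis: 0 = pin fully home, 8 mm deep in its hole; about 0.008 or a little less when the pin rests on the tube between holes; 0.014 = end stop. Spring 4.5 N when home, 0.3 N more per mm. The 8 mm pin with round tip falls in when within about 2 mm of a 10 mm hole.
- knob (a point): Middle of the plunger's knurled dark steel knob, a cylinder 21 mm across and 22 mm long with a 25 mm rim 4 mm thick beyond it at the outer end; its axis is the plunger's. With the plunger home the sleeve's face lies 23 mm below this point along the axis, with a boss 16 mm across between. Rides on the carriage and moves with the plunger.
- head_tip (a point): Lower end of the black test head (26 mm cylinder with a 12 mm steel nose) that hangs from the carriage over the pocket row; 42 mm above the pocket floor.
- pocket1 (a point): Middle of the floor of pocket 1, a square pocket 36 mm wide and 6 mm deep, 12 mm above the bench, the one next to the parked end (the farthest from the robot). A figure 1 is marked beside it.
- pocket2 (a point): The same for pocket 2, in the middle, 48 mm further along the rail.
- pocket3 (a point): The same for pocket 3, the farthest from the parked end, nearest the robot.
- movement: Watch movement, 31 mm across and about 10 mm high, with gear wheels and bridges on top, lying in one of the pockets. Origin at the centre of its underside.
- blank1: Plain smooth steel disc, 31 mm across, 6 mm high, filling another pocket. Origin at the centre of its underside.
- blank2: A second such disc, in the remaining pocket.
- selector: Fixed grey box 84 x 72 x 52 mm; origin under its centre, x away from the robot, y to its left, z up. A black knurled thumbwheel stands out of its top in the middle; 14 mm to the wheel's left (+y) is the window, 14 x 12 mm, in which the figure is read standing at the robot.
- wheel_axis (a point): Centre of the thumbwheel, 36 mm above the bench; the wheel's axis is the selector's y. The wheel has 30 mm radius and is 10 mm thick, so it stands 14 mm out of the box's top.
- thumbwheel (a joint): Angle in rad of the wheel: 0 shows figure 0 squarely, each 0.785 (45 degrees) more shows the next figure. It grows when the wheel's top is rolled away from the robot (+x of the selector). Turns with slight friction (0.02 N m), has no clicks, stays where it is left; stops at -1.3 and 5.0.
- jar: Small glass jar with steel lid, 44 mm across, 50 mm high; a bystander. Origin under its centre.
- screwdriver: Screwdriver with black handle, 150 mm long, lying on the bench; a bystander. Origin under its middle.
There are look-alikes about, which are no part of the job. What is meant by the selector is not red, and is the smaller of those in its own colour.

How it is judged:
By the outcome, as a careful person would: the job done as asked, in the order asked, and still so for the second after the job is handed in, with the robot touching nothing.
It also fails if it takes over 72 s, if anything falls off the work surface, if the arm or the gripper's body presses on something with over 40 N, if the wrist force passes 120 N, or if a joint passes its speed limit or range.

## Working session

There is one attempt and no reset: what is moved stays moved. The work goes in short steps, Python scripts to look and compute and a tool call to move; the robot and the scene stay as the last step left them, time stands still between calls to the robot, and variables do not carry over. Pictures are saved under pics/ and viewed, and the job is handed in when it is done.

Besides the shell and the picture viewer there is one more tool, called after "Request:" as a command line: name --pt "numbers of a row" for each row, then --argument value for the rest. drive_tool: Moves the arm, as the interface text tells. Its arguments: {"type":"object","properties":{"increments":{"type":"array","items":{"type":"array","items":{"type":"number"}}}},"required":["increments"]}

```bash
ls; mkdir -p pics; cat > h.py <<'E'
import numpy as np, cv2, pickle
from bench import ctrl, camera
def shot(name,fn):
    o=ctrl.get_obs(); c=camera(name); c['obs']=o
    cv2.imwrite(f'pics/{fn}.png',c['img'][:,:,::-1]); pickle.dump(c,open(f'pics/{fn}.pkl','wb')); return c
E
python3 - <<'E'
from h import *
for n in('side','top','wrist'):
    c=shot(n,n+'0'); print(n,c['fx'],c['cx'],c['cy'],c['k1']); print(np.round(c.get('world_from_camera',c.get('hand_eye')),4))
print(ctrl.get_obs())
E
```

```text
pics
side 380.25163392171567 280.2329093638819 208.8890199726027 0.0022764776615566526
[[ 0.8651 -0.3249  0.3822  0.2448]
 [-0.5011 -0.5238  0.6889 -0.546 ]
 [-0.0236 -0.7875 -0.6159  0.6934]
 [ 0.      0.      0.      1.    ]]
top 516.4144828262789 276.748332481224 216.4881663508842 -0.10282452922707232
[[ 7.2000e-03 -9.8990e-01  1.4190e-01  4.0410e-01]
 [-1.0000e+00 -7.0000e-03  2.0000e-03  5.1500e-02]
 [-1.0000e-03 -1.4190e-01 -9.8990e-01  1.3864e+00]
 [ 0.0000e+00  0.0000e+00  0.0000e+00  1.0000e+00]]
wrist 318.49020419293976 279.1578399870797 210.55816538102908 0.016966823951589716
[[-7.000e-04 -3.020e-01  9.533e-01 -1.318e-01]
 [ 1.000e+00 -0.000e+00  8.000e-04 -1.000e-04]
 [-2.000e-04  9.533e-01  3.020e-01 -7.700e-02]
 [ 0.000e+00  0.000e+00  0.000e+00  1.000e+00]]
{'time_s': 0.15, 'q': array([ 1.08968172e+00,  1.81360237e-01,  1.60775355e+00,  1.51044322e-05,
        1.35379780e+00, -2.06289016e-01]), 'dq': array([ 0.00071189, -0.00180413, -0.00344746,  0.00017208, -0.00040252,
       -0.00037976]), 'joint_efforts': array([-7.30920988e-05, -4.45254242e+01, -3.51693249e+01, -2.21030937e-04,
        5.70101212e-03, -6.43008164e-06]), 'eef_pos': array([0.15582924, 0.55307249, 0.24160878]), 'eef_rot': array([ 0.70027903,  0.09642386,  0.70060312, -0.09729843]), 'wrist_force': array([0.27891126, 0.0597815 , 0.08942088]), 'torque': array([ 0.01817086, -0.02741744, -0.01137277]), 'opening': 0.999918989650405}
```

View pics/side0.png

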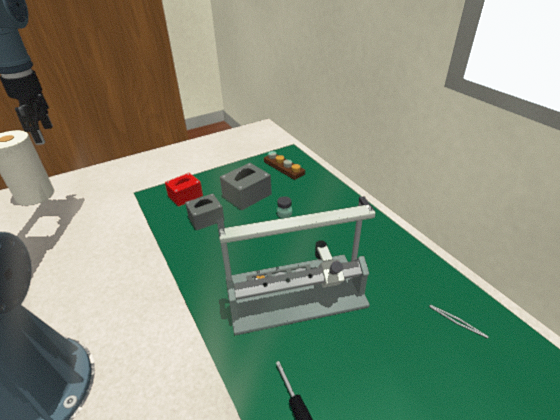

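View pics/top0.png

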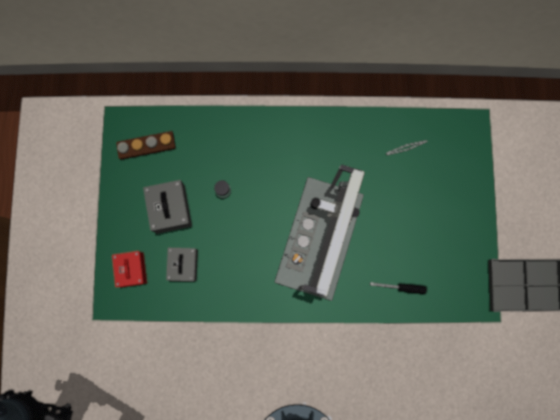

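View pics/wrist0.png

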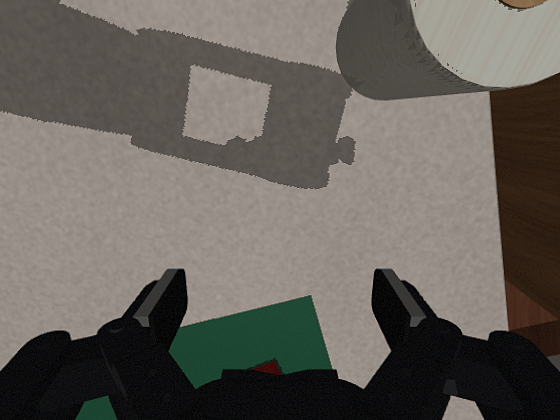

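The look-alikes for the selector in the top view are the large grey box (167,206), the small grey box (181,264) and the red box (128,269). The description picks the small grey one at (181,264). The movement looks to be in the nearest pocket, at (297,258). I'll check both in close crops.

```bash
python3 - <<'E'
import cv2,numpy as np
t=cv2.imread('pics/top0.png'); s=cv2.imread('pics/side0.png')
a=cv2.resize(t[150:310,265:375],None,fx=3.6,fy=3.6,interpolation=cv2.INTER_CUBIC)
b=cv2.resize(t[170:300,100:220],None,fx=3,fy=3,interpolation=cv2.INTER_CUBIC)
im=np.zeros((600,790,3),np.uint8); im[:a.shape[0],:a.shape[1]]=a; im[:b.shape[0],400:400+b.shape[1]]=b
cv2.imwrite('pics/c1.png',im)
cv2.imwrite('pics/c2.png',cv2.resize(s[190:340,170:390],None,fx=3.6,fy=3.6,interpolation=cv2.INTER_CUBIC))
E
```

```text
(no output)
```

View pics/c1.png

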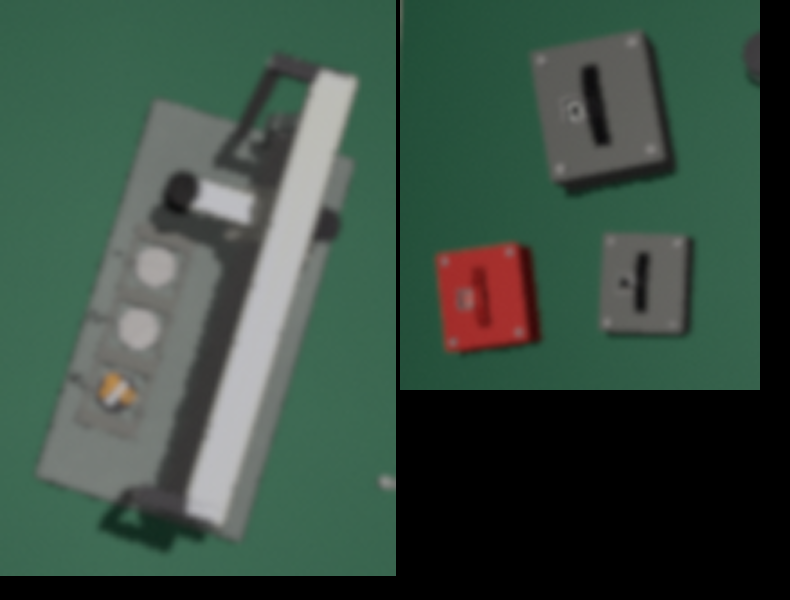

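View pics/c2.png

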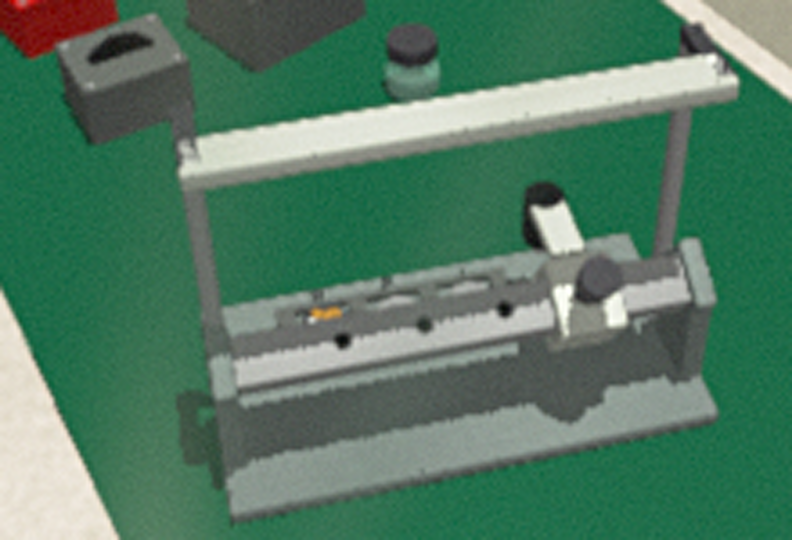

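The crops show the movement (orange wheels) in pocket 3, the one nearest the robot, with smooth blanks in 1 and 2. The small grey box has its wheel and a window to the left, so it's the selector. Next I'll measure poses.

```bash
cat >> h.py <<'E'
def ray(c,u,v):
    x=(u-c['cx'])/c['fx']; y=(v-c['cy'])/c['fy']; a,b=x,y
    for _ in range(20):
        f=1+c['k1']*(a*a+b*b); a,b=x/f,y/f
    return np.array([a,b,1.])
def T(c):
    if 'world_from_camera' in c: return c['world_from_camera']
    from scipy.spatial.transform import Rotation as R
    o=c['obs']; q=o['eef_rot']; M=np.eye(4); M[:3,:3]=R.from_quat([q[1],q[2],q[3],q[0]]).as_matrix(); M[:3,3]=o['eef_pos']
    return M@c['hand_eye']
def onz(c,u,v,z):
    M=T(c); d=M[:3,:3]@ray(c,u,v); return M[:3,3]+d*(z-M[2,3])/d[2]
def dep(c,u,v,r=1):
    ui,vi=int(round(u)),int(round(v)); p=c['depth'][vi-r:vi+r+1,ui-r:ui+r+1]; p=p[p>0]
    return (T(c)@np.append(ray(c,u,v)*np.median(p),1))[:3]
def proj(c,p):
    M=np.linalg.inv(T(c)); q=(M@np.append(p,1))[:3]; a,b=q[:2]/q[2]; f=1+c['k1']*(a*a+b*b)
    return np.array([c['cx']+c['fx']*a*f,c['cy']+c['fy']*b*f])
def load(n): return pickle.load(open(f'pics/{n}.pkl','rb'))
E
python3 - <<'E'
from h import *
np.set_printoptions(precision=4,suppress=True)
t=load('top0'); s=load('side0')
A=lambda x,y:(265+x/3.6,150+y/3.6); B=lambda x,y:(100+(x-400)/3,170+y/3); C=lambda x,y:(170+x/3.6,190+y/3.6)
for n,p in dict(bl1=(156,267),bl2=(138,329),mov=(116,392)).items(): print(n,dep(t,*A(*p)),onz(t,*A(*p),.018))
for n,p in dict(c1=(155,98),c2=(37,475),c3=(241,541),c4=(353,160)).items(): print(n,dep(t,*A(*p)),onz(t,*A(*p),.012))
for n,p in dict(l1=(338,73),l2=(209,520)).items(): print('lamp',dep(t,*A(*p)))
for n,p in dict(h3=(343,340),h2=(424,324),h1=(505,309),knob=(600,278)).items(): print(n,dep(s,*C(*p)))
for n,p in dict(a=(606,235),b=(688,235),c=(685,330),d=(602,330),m=(643,283),w=(642,282)).items(): print('sel',n,dep(t,*B(*p)),onz(t,*B(*p),.052))
print('jar',dep(t,222,189)); print('sd',dep(t,373,284),dep(t,412,289))
E
```

```text
bl1 [ 0.5799 -0.0302  0.02  ] [ 0.5801 -0.0303  0.018 ]
bl2 [ 0.5336 -0.0168  0.0202] [ 0.5338 -0.0169  0.018 ]
mov [ 0.4869 -0.0006  0.0234] [ 0.4872 -0.0008  0.018 ]
c1 [ 0.7109 -0.0305  0.0062] [ 0.7096 -0.0301  0.012 ]
c2 [0.4262 0.0569 0.0092] [0.4262 0.0569 0.012 ]
c3 [ 0.3787 -0.0938  0.0038] [ 0.3789 -0.0929  0.012 ]
c4 [ 0.6648 -0.1809  0.0033] [ 0.6632 -0.1795  0.012 ]
lamp [ 0.6758 -0.1324  0.2417]
lamp [ 0.3958 -0.0491  0.2433]
h3 [ 0.4659 -0.0746  0.0919]
h2 [ 0.5112 -0.0889  0.0926]
h1 [ 0.5577 -0.1029  0.0917]
knob [ 0.5944 -0.1406  0.1317]
sel a [0.5098 0.335  0.0504] [0.5097 0.3347 0.052 ]
sel b [0.5143 0.271  0.0027] [0.5104 0.2632 0.052 ]
sel c [0.4292 0.2686 0.0201] [0.4286 0.2636 0.052 ]
sel d [0.4278 0.3359 0.0497] [0.4277 0.3354 0.052 ]
sel m [0.468  0.2989 0.0635] [0.4685 0.3011 0.052 ]
sel w [0.4688 0.2998 0.0636] [0.4694 0.302  0.052 ]
jar [0.6677 0.1991 0.0511]
sd [ 0.4219 -0.2016  0.0164] [ 0.4088 -0.303   0.0264]
```

```bash
cat >> h.py <<'E'
from scipy.spatial.transform import Rotation as R
np.set_printoptions(precision=4,suppress=True)
def obsR(o): q=o['eef_rot']; return R.from_quat([q[1],q[2],q[3],q[0]]).as_matrix()
YT=np.array([-.9555,.2945,0]);YT/=np.linalg.norm(YT); ZT=np.array([0,0,1.]); XT=np.cross(YT,ZT); OT=np.array([.546,-.0566,0])
RT=np.c_[XT,YT,ZT]
def tw(p): return OT+RT@np.array(p)
def tl(p): return RT.T@(np.array(p)-OT)
def plan(o,pt,Rt,n,claw):
    "rows from commanded(measured) pose to target, n rows"
    p=np.array(o['eef_pos']);M=obsR(o); dp=(pt-p)/n
    rv=R.from_matrix(M.T@Rt).as_rotvec()/n
    for i in range(n):
        sh=np.round(M.T@(pt-p)/(n-i),4); r=np.round(np.degrees(R.from_matrix(M.T@Rt).as_rotvec()/(n-i)),1)
        print([*(float(v) for v in sh),*(float(v) for v in r),claw],end=',\n')
        p=p+M@sh; M=M@R.from_rotvec(np.radians(r)).as_matrix()
AX=RT@np.array([-.5,0,.866])
E
python3 - <<'E'
from h import *
o=ctrl.get_obs(); M=obsR(o);print(M); q=o['q']
def fk(q,s4=1,s6=1):
    r=lambda a,t:R.from_rotvec(np.array(a)*t).as_matrix()
    return r([0,0,1],q[0])@r([0,1,0],q[1]+q[2])@r([0,0,1],s4*q[3])@r([0,1,0],q[4])@r([0,0,1],s6*q[5])
F=fk(q); print(F, F.T@M)
print(fk(q,1,-1).T@M)
Rt=np.c_[-AX,RT@np.array([0,1,0]),RT@np.array([.866,0,.5])]
from scipy.optimize import least_squares
for a in(1.5,1.9):
  for q1 in (-.3,-.45):
    for half in(0,1):
      Rg=Rt@np.diag([1,-1,-1]) if half else Rt
      for s6 in(1,-1):
        K=fk(q,1,s6).T@M
        K=R.from_matrix(K).as_matrix()
        # decompose
        B=fk([q1,a,0,0,0,0]).T@Rg@K.T
        e=R.from_matrix(B).as_euler('ZYZ')
        print(a,q1,half,s6,e, 'q6',s6*e[2])
E
```

```text
[[-0.0006  0.2714  0.9625]
 [-0.0012  0.9625 -0.2714]
 [-1.     -0.0013 -0.0003]]
[[-0.2714 -0.9625 -0.0006]
 [-0.9625  0.2714 -0.0012]
 [ 0.0013  0.0003 -1.    ]] [[-0. -1. -0.]
 [ 0.  0. -1.]
 [ 1. -0.  0.]]
[[-0.     -0.9161 -0.401 ]
 [ 0.      0.401  -0.9161]
 [ 1.     -0.      0.    ]]
1.5 -0.3 0 1 [ 0.5247  1.6326 -3.107 ] q6 -3.107034229702414
1.5 -0.3 0 -1 [ 0.5247  1.6326 -2.6945] q6 2.6944561976380377
1.5 -0.3 1 1 [0.5247 1.6326 0.0346] q6 0.03455842388737887
1.5 -0.3 1 -1 [0.5247 1.6326 0.4471] q6 -0.4471364559517555
1.5 -0.45 0 1 [0.5224 1.7075 3.046 ] q6 3.045959325803204
1.5 -0.45 0 -1 [ 0.5224  1.7075 -2.8246] q6 2.8246479493120056
1.5 -0.45 1 1 [ 0.5224  1.7075 -0.0956] q6 -0.09563332778658934
1.5 -0.45 1 -1 [0.5224 1.7075 0.3169] q6 -0.31694470427778715
1.9 -0.3 0 1 [0.5477 1.2875 2.9715] q6 2.9715433703046683
1.9 -0.3 0 -1 [ 0.5477  1.2875 -2.8991] q6 2.899063904810542
1.9 -0.3 1 1 [ 0.5477  1.2875 -0.17  ] q6 -0.17004928328512486
1.9 -0.3 1 -1 [0.5477 1.2875 0.2425] q6 -0.24252874877925135
1.9 -0.45 0 1 [0.5299 1.3605 2.8459] q6 2.8459388282476374
1.9 -0.45 0 -1 [ 0.5299  1.3605 -3.0247] q6 3.0246684468675724
1.9 -0.45 1 1 [ 0.5299  1.3605 -0.2957] q6 -0.2956538253421557
1.9 -0.45 1 -1 [0.5299 1.3605 0.1169] q6 -0.11692420672222051
```

```bash
cat >> h.py <<'E'
KN=tw([-.0585,-.072,.119])
def frame(z): z=z/np.linalg.norm(z); x=-AX/np.linalg.norm(AX); return np.c_[x,np.cross(z,x),z]
RG=frame(-YT)
E
python3 - <<'E'
from h import *
def r(a,t): return R.from_rotvec(np.array(a)*t).as_matrix()
K=np.array([[0,-1,0],[0,0,-1],[1,0,0.]])
for z in(-YT,YT):
  B=(r([0,0,1],-.4)@r([0,1,0],1.8)).T@frame(z)@K.T
  print(R.from_matrix(B).as_euler('ZYZ'))
o=ctrl.get_obs(); M=obsR(o)
for z in(-YT,YT):print('rot',np.degrees(R.from_matrix(M.T@frame(z)).as_rotvec()))
B=KN+.2*AX; print(KN,B)
W=np.array([.40,.18,.42])
Rm=(R.from_matrix(M)*R.from_rotvec(R.from_matrix(M.T@RG).as_rotvec()*.45)).as_matrix()
plan(o,W,Rm,8,0)
E
```

```text
[ 0.527   1.4226 -1.773 ]
[0.527  1.4226 1.3686]
rot [ 1.3479 -0.3773 30.0732]
rot [-172.5485  -46.3548   -0.5816]
[ 0.5976 -0.1337  0.119 ] [ 0.5681 -0.2293  0.2922]
[-0.0223, -0.0366, 0.042, 0.1, -0.0, 1.7, 0],
[-0.0233, -0.0359, 0.0421, 0.1, -0.0, 1.7, 0],
[-0.0244, -0.0351, 0.0422, 0.1, -0.0, 1.7, 0],
[-0.0254, -0.0343, 0.0422, 0.1, -0.0, 1.7, 0],
[-0.0264, -0.0334, 0.0423, 0.0, -0.0, 1.7, 0],
[-0.0274, -0.0327, 0.0423, 0.1, -0.1, 1.7, 0],
[-0.0283, -0.0317, 0.0423, 0.0, -0.0, 1.7, 0],
[-0.0293, -0.0309, 0.0424, 0.1, -0.1, 1.6, 0],
```

Request:
drive_tool --pt "-0.022 -0.036 0.042 0 0 1.7 0" --pt "-0.023 -0.036 0.042 0 0 1.7 0" --pt "-0.024 -0.035 0.042 0 0 1.7 0" --pt "-0.025 -0.034 0.042 0 0 1.7 0" --pt "-0.026 -0.033 0.042 0 0 1.7 0" --pt "-0.027 -0.033 0.042 0 0 1.7 0" --pt "-0.028 -0.032 0.042 0 0 1.7 0" --pt "-0.029 -0.031 0.042 0 0 1.6 0"

```text
time_s: 1.15
eef_pos: [0.4011, 0.1812, 0.4184]
eef_rot: [0.707, 0.179, 0.684, -0.013]
wrist_force: [1.8, 0.9, 0.1]
opening: 0.501
```

```bash
python3 - <<'E'
from h import *
o=ctrl.get_obs(); print(o['time_s'],o['eef_pos'],o['q'],o['opening'],o['wrist_force'])
plan(o,KN+.2*AX+np.array([0,0,.02]),RG,10,0)
E
```

```text
1.15 [0.4011 0.1812 0.4184] [-0.0161 -0.3303  1.756   0.2294  1.6511 -1.2862] 0.5012469388473165 [1.7869 0.9244 0.0665]
[0.0021, -0.0365, 0.0272, 0.1, -0.0, 1.6, 0],
[0.0011, -0.0365, 0.0273, 0.1, -0.1, 1.6, 0],
[0.0002, -0.0365, 0.0273, 0.1, -0.0, 1.7, 0],
[-0.0009, -0.0364, 0.0274, 0.1, -0.1, 1.6, 0],
[-0.0019, -0.0363, 0.0275, 0.2, -0.0, 1.7, 0],
[-0.003, -0.0361, 0.0276, 0.1, -0.1, 1.6, 0],
[-0.0039, -0.036, 0.0276, 0.2, -0.0, 1.7, 0],
[-0.005, -0.0358, 0.0278, 0.1, -0.1, 1.6, 0],
[-0.006, -0.0356, 0.0279, 0.2, -0.0, 1.7, 0],
[-0.007, -0.0352, 0.0279, 0.1, -0.1, 1.6, 0],
```

Request:
drive_tool --pt "0.002 -0.0365 0.027 0.1 0 1.6 0" --pt "0.001 -0.0365 0.027 0.1 -0.1 1.6 0" --pt "0 -0.0365 0.027 0.1 0 1.7 0" --pt "-0.001 -0.0365 0.0275 0.1 -0.1 1.6 0" --pt "-0.002 -0.0365 0.0275 0.2 0 1.7 0" --pt "-0.003 -0.036 0.0275 0.1 -0.1 1.6 0" --pt "-0.004 -0.036 0.0275 0.2 0 1.7 0" --pt "-0.005 -0.036 0.028 0.1 -0.1 1.6 0" --pt "-0.006 -0.0355 0.028 0.2 0 1.7 0" --pt "-0.007 -0.035 0.028 0.1 -0.1 1.6 0"

```text
time_s: 2.4
eef_pos: [0.5673, -0.2293, 0.3115]
eef_rot: [0.702, 0.283, 0.648, 0.079]
wrist_force: [0.3, 0.7, 0.7]
opening: 0.501
```

```bash
python3 - <<'E'
from h import *
c=shot('wrist','w1'); o=c['obs']; print(o['time_s'],o['eef_pos'],o['q'],o['opening'],o['wrist_force'])
print('rot err',np.degrees(R.from_matrix(obsR(o).T@RG).as_rotvec()), 'tl',tl(o['eef_pos']))
print('knob px',proj(c,KN), 'end',proj(c,KN+.015*AX),[proj(c,tw([-.0425,y,.091])) for y in(-.024,.024,.072)])
E
```

```text
2.4 [ 0.5673 -0.2293  0.3115] [-0.8086  0.3107  1.3919  0.4549  1.6994 -2.0804] 0.500707574715519 [0.2877 0.652  0.6769]
rot err [-0.0531 -0.0338  0.0346] tl [-0.1588 -0.0712  0.3115]
knob px [270.6363 182.8431] end [270.2814 185.8983] [array([270.8376, 136.5115]), array([270.4487,  92.5672]), array([270.0193,  44.6613])]
```

View pics/w1.png

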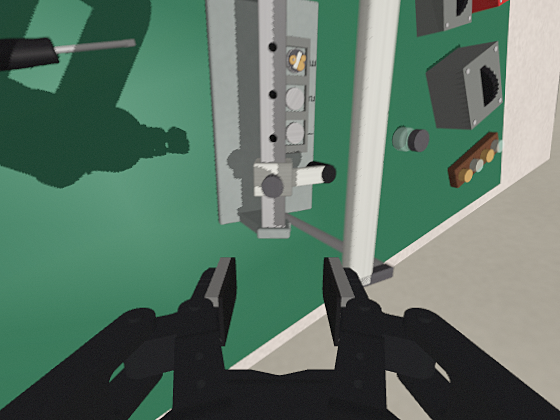

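The wrist view shows the knob end at (272,184), holes at (272,138), (272,94) and (272,47), and the movement at (297,62) beside the mark 3. Model and picture agree to about 2 px. I'll zoom in and refine.

```bash
python3 - <<'E'
from h import *
c=load('w1'); s=load('side0')
im=cv2.resize(c['img'][20:250,200:350,::-1],None,fx=2.6,fy=2.6,interpolation=cv2.INTER_CUBIC); 
cv2.imwrite('pics/c3.png',im)
d=c['depth']
# all points: gather knob end: points in tester frame with local filter
v,u=np.mgrid[165:205,250:300]; P=np.array([tl(dep(c,a,b,0)) if d[b,a]>0 else [9,9,9] for a,b in zip(u.ravel(),v.ravel())])
ax=np.array([-.5,0,.866]); rel=P-np.array([-.0425,-.072,.091]); h=rel@ax; pp=rel@np.array([.866,0,.5])
m=(abs(h-np.median(h[(h>.035)&(h<.06)]))<.003)
print('end h',np.median(h[m]),m.sum(),'perp',pp[m].min(),pp[m].max(),pp[m].mean(),'y',P[m,1].min(),P[m,1].max(),P[m,1].mean())
m=(h>.001)&(h<.02); print('sleeve h',np.percentile(h[m],[10,50,90]))
for p in((272,47),(272,94),(272.5,138)): print(tl(dep(c,*p,2)), tl(dep(c,p[0],p[1]+9,2)))
# lamp bottom edge
E
```

```text
end h 0.04567443071277697 399 perp -0.008961535003249494 0.01490792628970201 0.002986941146354757 y -0.0848039454231042 -0.06059188174205225 -0.07234101495695919
sleeve h [0.0067 0.0077 0.0086]
[-0.04    0.07    0.0908] [-0.0399  0.0613  0.0905]
[-0.0406  0.0225  0.0911] [-0.0403  0.013   0.0905]
[-0.0404 -0.0258  0.0912] [-0.0403 -0.0362  0.0908]
```

View pics/c3.png

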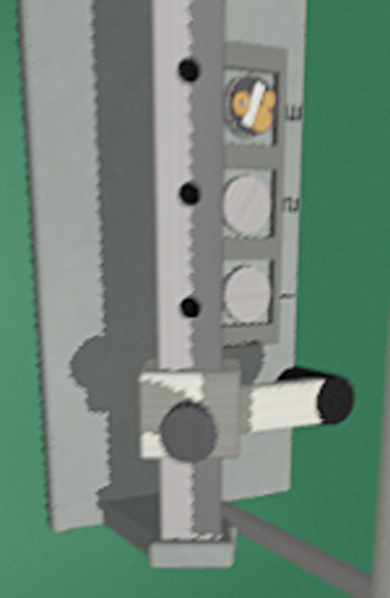

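```bash
cat >> h.py <<'E'
OT=OT+.0025*XT; KN=tw([-.05825,-.072,.1183])
E
python3 - <<'E'
from h import *
o=ctrl.get_obs()
print(KN)
plan(o,KN+.05*AX,RG,5,0)
E
```

```text
[ 0.5984 -0.1311  0.1183]
[0.0336, -0.0003, -0.0002, -0.1, -0.0, 0.0, 0],
[0.0335, -0.0003, -0.0001, -0.1, -0.0, 0.0, 0],
[0.0336, -0.0003, -0.0002, -0.1, -0.0, 0.0, 0],
[0.0335, -0.0003, -0.0001, -0.0, -0.0, 0.0, 0],
[0.0336, -0.0003, -0.0002, -0.1, -0.0, 0.0, 0],
```

Request:
drive_tool --pt "0.0335 0 0 0 0 0 0" --pt "0.0335 0 0 0 0 0 0" --pt "0.0335 0 0 0 0 0 0" --pt "0.0335 -0.001 -0.001 0 0 0 0" --pt "0.0335 0 0 0 0 0 0"

```text
time_s: 3.08
eef_pos: [0.5901, -0.1479, 0.1654]
eef_rot: [0.702, 0.282, 0.649, 0.078]
wrist_force: [0.7, 0.2, 0.8]
opening: 0.497
```

```bash
python3 - <<'E'
from h import *
c=shot('wrist','w2'); o=c['obs']; print(o['time_s'],o['eef_pos'],tl(o['eef_pos']),o['wrist_force'])
print('knob px',proj(c,KN), 'end',proj(c,KN+.015*AX))
d=c['depth']
print(d[:,280][::20])
plan(o,KN-.007*AX,RG,3,0)
E
```

```text
3.075 [ 0.5901 -0.1479  0.1654] [-0.0767 -0.069   0.1654] [0.676  0.2489 0.8044]
knob px [266.9896 245.1278] end [266.0072 255.6856]
[0.1857 0.1892 0.1914 0.1943 0.1986 0.2018 0.2045 0.2091 0.2117 0.2163
 0.2225 0.2161 0.1825 0.184  0.2402 0.2455 0.244  0.3883 0.3956 0.0819
 0.076 ]
[0.019, -0.0025, 0.001, -0.0, -0.0, 0.0, 0],
[0.019, -0.0025, 0.001, -0.0, -0.0, 0.1, 0],
[0.019, -0.0024, 0.0011, -0.0, -0.1, 0.0, 0],
```

View pics/w2.png

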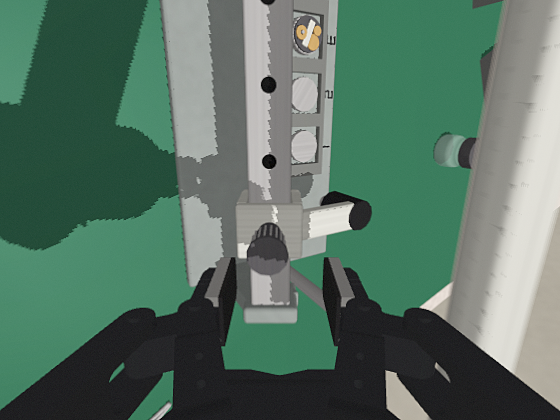

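The knob end is at (267,252), about 12 px left of the jaws' middle, which agrees with the planned 7.5 mm shift. Going in, then closing.

Request:
drive_tool --pt "0.01 -0.0075 0.001 0 0 0 0" --pt "0.02 0 0 0 0 0 0" --pt "0.02 0 0 0 0 0 0" --pt "0.007 0 0 0 0 0 0" --pt "0 0 0 0 0 0 0"

```text
time_s: 3.75
eef_pos: [0.5973, -0.1274, 0.1127]
eef_rot: [0.702, 0.283, 0.649, 0.079]
wrist_force: [-0.3, -0.5, -0.6]
opening: 0.495
```

```bash
python3 - <<'E'
from h import *
c=shot('wrist','w3'); o=c['obs']; print(o['time_s'],o['eef_pos'],tl(o['eef_pos']),o['wrist_force'])
e=RG.T@(o['eef_pos']-(KN-.007*AX)); print('err tool',e)
cv2.imwrite('pics/c4.png',cv2.resize(c['img'][180:360,170:390,::-1],None,fx=3,fy=3))
E
```

```text
3.75 [ 0.5973 -0.1274  0.1127] [-0.055  -0.0699  0.1127] [-0.3436 -0.4662 -0.5611]
err tool [-0.0005 -0.     -0.0021]
```

View pics/c4.png

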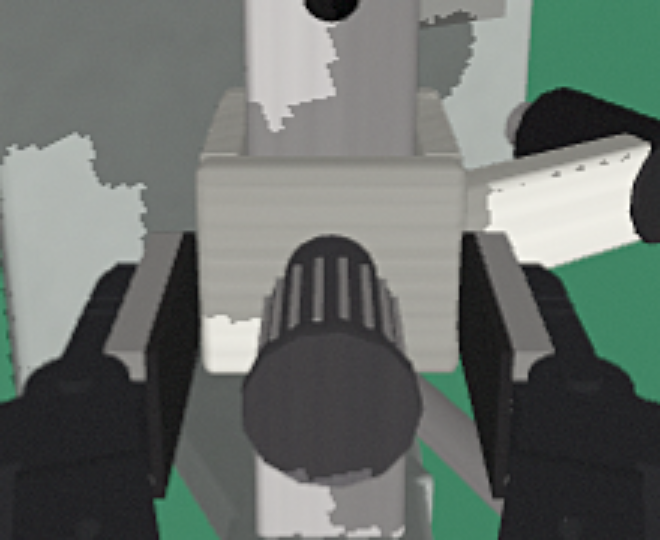

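The knob is centred between the jaws, so I'm closing on it.

Request:
drive_tool --pt "0 0 0 0 0 0 -1" --pt "0 0 0 0 0 0 -1" --pt "0 0 0 0 0 0 -1" --pt "0 0 0 0 0 0 -1" --pt "0 0 0 0 0 0 -1"

```text
time_s: 4.42
eef_pos: [0.5979, -0.128, 0.1139]
eef_rot: [0.703, 0.282, 0.648, 0.079]
wrist_force: [-0.1, 0.8, 3.7]
opening: 0.252
```

```bash
python3 - <<'E'
from h import *
c=shot('wrist','w4'); o=c['obs']; print(o['time_s'],o['eef_pos'],tl(o['eef_pos']),o['wrist_force'],o['opening']*85)
cv2.imwrite('pics/c5.png',cv2.resize(c['img'][180:360,170:390,::-1],None,fx=3,fy=3))
E
```

```text
4.425 [ 0.5979 -0.128   0.1139] [-0.0554 -0.0706  0.1139] [-0.1112  0.8129  3.7446] 21.447624706139035
```

View pics/c5.png

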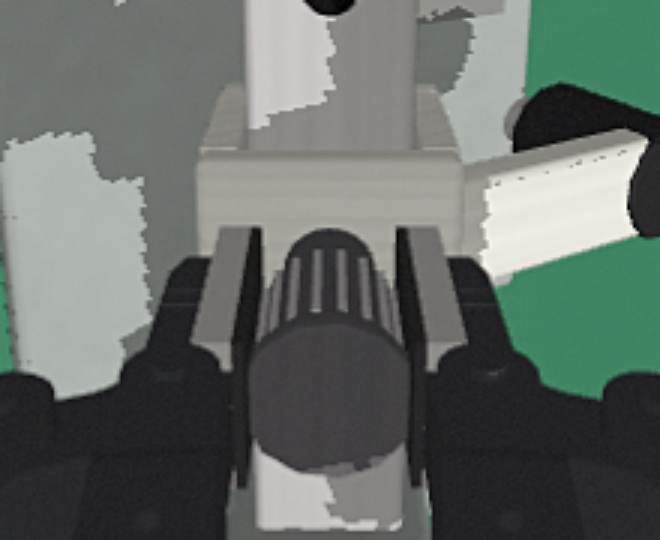

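Opening is 21.4 mm, so the jaws are on the 21 mm cylinder. Pulling 11 mm.

Request:
drive_tool --pt "-0.003 0 0 0 0 0 -1" --pt "-0.004 0 0 0 0 0 -1" --pt "-0.004 0 0 0 0 0 -1" --pt "0 0 0 0 0 0 -1"

```text
time_s: 4.97
eef_pos: [0.5948, -0.1317, 0.1211]
eef_rot: [0.701, 0.283, 0.65, 0.079]
wrist_force: [3.7, 6.9, -10.9]
opening: 0.252
```

```bash
python3 - <<'E'
from h import *
c=shot('wrist','w5'); o=c['obs']; print(o['time_s'],o['eef_pos'],tl(o['eef_pos']),o['wrist_force'],RG.T@o['wrist_force'],o['opening']*85)
p0=np.array([.5979,-.128,.1139]);print(RG.T@(o['eef_pos']-p0), 'YT in tool',obsR(o).T@YT)
cv2.imwrite('pics/c6.png',cv2.resize(c['img'][180:360,170:390,::-1],None,fx=3,fy=3))
E
```

```text
4.975 [ 0.5948 -0.1317  0.1211] [-0.0599 -0.0688  0.1211] [  3.699    6.8869 -10.9496] [13.3181  1.1682  1.5064] 21.377734123526345
[-0.0085 -0.0003 -0.0018] YT in tool [ 0.0041 -0.0015 -1.    ]
```

View pics/c6.png

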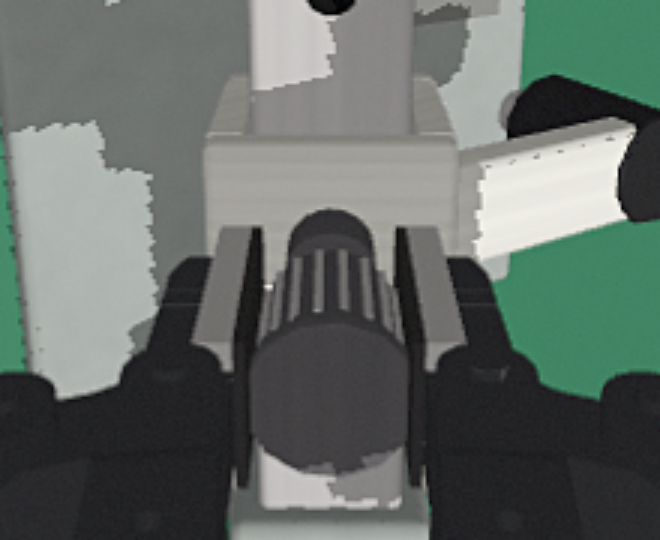

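The knob has moved 8.5 mm, with the arm yielding under the spring. I'll pull 2 mm more for margin, staying under the 14 mm stop.

Request:
drive_tool --pt "-0.002 0 0 0 0 0 -1" --pt "0 0 0 0 0 0 -1"

```text
time_s: 5.28
eef_pos: [0.5939, -0.1318, 0.1214]
eef_rot: [0.7, 0.283, 0.65, 0.079]
wrist_force: [5.3, 8.0, -17.6]
opening: 0.251
```

```bash
python3 - <<'E'
from h import *
o=ctrl.get_obs(); print(o['time_s'],o['eef_pos'],tl(o['eef_pos']),RG.T@o['wrist_force'],o['opening']*85)
p0=np.array([.5979,-.128,.1139]);print(RG.T@(o['eef_pos']-p0))
E
```

```text
5.275 [ 0.5939 -0.1318  0.1214] [-0.0603 -0.0679  0.1214] [19.8365 -0.8493  2.7562] 21.374609325968358
[-0.0089 -0.0004 -0.0027]
```

```bash
python3 - <<'E'
from h import *
ax=np.array([-.5,0,.866])
def meas(c,vr,ur):
    d=c['depth']; v,u=np.mgrid[vr[0]:vr[1]:2,ur[0]:ur[1]:2]
    P=np.array([tl(dep(c,a,b,0)) for a,b in zip(u.ravel(),v.ravel()) if d[b,a]>0])
    return P, (P-np.array([-.0425,-.072,.091]))@ax
c=shot('wrist','w6')
for n in('w3','w4','w5','w6'):
    k=load(n)
    P,h=meas(k,(295,330),(260,302)); hh=h[(h>.03)&(h<.08)]
    P2,h2=meas(k,(215,255) if 0 else (222,250),(240,250)); 
    P3,h3=meas(k,(150,215),(225,330)); y=P3[(h3>.004)&(h3<.014)]
    print(n,'end',np.percentile(hh,[20,50,80]),'sleeve',np.percentile(h2,[20,50,80]),'eefh',(tl(k['obs']['eef_pos'])-np.array([-.0425,-.072,.091]))@ax)
cv2.imwrite('pics/c7.png',cv2.resize(c['img'][180:360,170:390,::-1],None,fx=3,fy=3))
E
```

```text
w3 end [0.0465 0.0469 0.0474] sleeve [-0.0049  0.0075  0.0089] eefh 0.025061631616102985
w4 end [0.0466 0.047  0.0474] sleeve [-0.001   0.0081  0.0091] eefh 0.026269460821128753
w5 end [0.0548 0.0552 0.0557] sleeve [0.0063 0.0085 0.0092] eefh 0.03477419891160359
w6 end [0.0552 0.0556 0.0561] sleeve [0.0061 0.0086 0.0092] eefh 0.03521644161055842
```

View pics/c7.png

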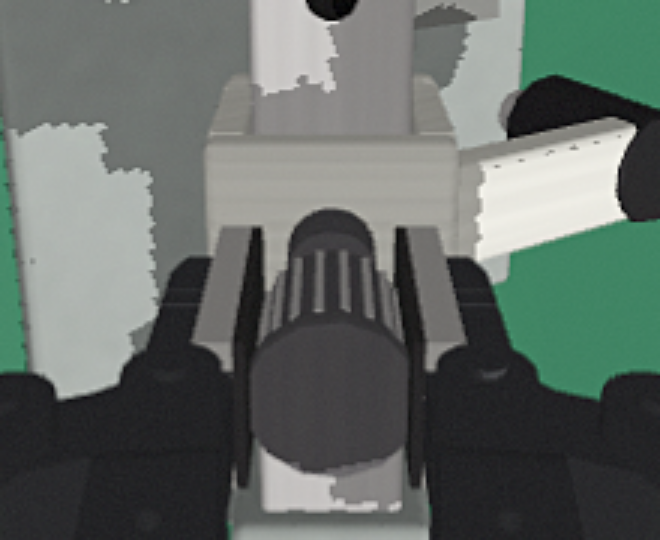

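The plunger is at about 8.6 mm by depth, but the force rose to 20 N and the tool drifted about 2.5 mm in +y. It looks like the pin is binding sideways. I'll take out the sideways drift with a little more pull and compare the force.

Request:
drive_tool --pt "0 0 0.0025 0 0 0 -1" --pt "0 0 0 0 0 0 -1"

```text
time_s: 5.58
eef_pos: [0.5957, -0.1322, 0.1213]
eef_rot: [0.7, 0.283, 0.651, 0.08]
wrist_force: [3.8, 8.8, -15.8]
opening: 0.25
```

```bash
cat >> h.py <<'E'
def st(tag=None):
    o=ctrl.get_obs(); p=tl(o['eef_pos']); h=(p-np.array([-.0425,-.072,.091]))@np.array([-.5,0,.866])
    print(o['time_s'],'tl',p,'plunger~',h-.0265,'F tool',RG.T@o['wrist_force'],'M tool',RG.T@o['torque'],'op',o['opening']*85,'q',o['q'],'rot',np.degrees(R.from_matrix(obsR(o).T@RG).as_rotvec()))
    return o
E
python3 -c "
from h import *
st()"
```

```text
5.575 tl [-0.0601 -0.0698  0.1213] plunger~ 0.008540701843868268 F tool [18.4817  0.3712  1.0341] M tool [ 0.012   0.0106 -0.2519] op 21.22249357127567 q [-0.6604  0.4609  1.6009  0.5005  1.3224 -2.1175] rot [-0.1367 -0.4458 -0.0128]
```

Sideways force is only about 1 N, so the pin may already be clear. I'll test with a small slide towards the robot.

Request:
drive_tool --pt "0 0 -0.004 0 0 0 -1" --pt "0 0 -0.004 0 0 0 -1" --pt "0 0 0 0 0 0 -1"

```text
time_s: 5.95
eef_pos: [0.5884, -0.1308, 0.1222]
eef_rot: [0.7, 0.283, 0.65, 0.079]
wrist_force: [1.1, 5.8, -15.0]
opening: 0.252
```

```bash
python3 -c "
from h import *
st(); c=shot('wrist','w7')
cv2.imwrite('pics/c8.png',cv2.resize(c['img'][150:360,170:390,::-1],None,fx=2.8,fy=2.8))"
```

```text
5.95 tl [-0.061  -0.0624  0.1222] plunger~ 0.009743676508600026 F tool [15.9129 -2.4337 -0.7018] M tool [-0.1046  0.2234  0.0286] op 21.37974447882403 q [-0.6662  0.445   1.6218  0.5     1.3187 -2.1248] rot [-0.1273 -0.3474  0.0153]
```

View pics/c8.png

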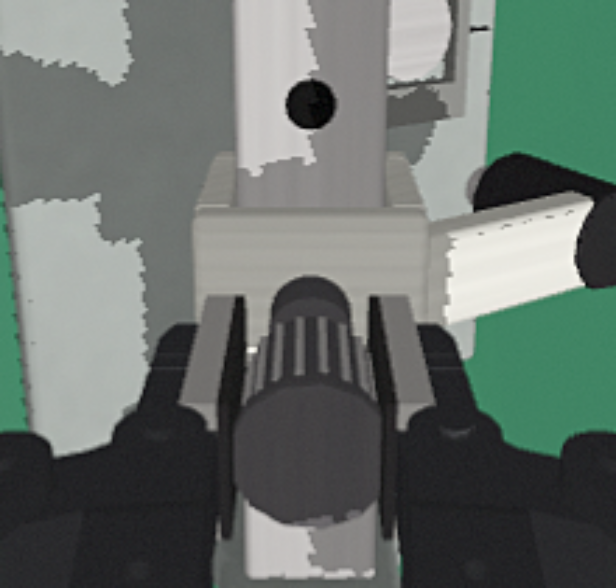

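The carriage slides and the axial force drops. Continuing.

Request:
drive_tool --pt "0 0 -0.012 0 0 0 -1" --pt "0 0 -0.014 0 0 0 -1" --pt "0 0 -0.014 0 0 0 -1" --pt "0 0 -0.012 0 0 0 -1" --pt "0 0 0 0 0 0 -1"

```text
time_s: 6.62
eef_pos: [0.5388, -0.117, 0.1241]
eef_rot: [0.702, 0.282, 0.65, 0.078]
wrist_force: [-6.2, -3.2, -17.0]
opening: 0.253
```

```bash
python3 -c "
from h import *
o=st(); print(obsR(o).T@YT)
c=shot('wrist','w8')
cv2.imwrite('pics/c9.png',cv2.resize(c['img'][150:360,170:390,::-1],None,fx=2.8,fy=2.8))"
```

```text
6.625 tl [-0.0623 -0.0109  0.1241] plunger~ 0.012061019968224663 F tool [ 12.2898 -12.7187  -4.9802] M tool [-0.3573  0.5005 -0.0932] op 21.490167322798808 q [-0.7018  0.3445  1.7585  0.4944  1.298  -2.1719] rot [-0.0719 -0.1759  0.1332]
[ 0.0031 -0.0013 -1.    ]
```

View pics/c9.png

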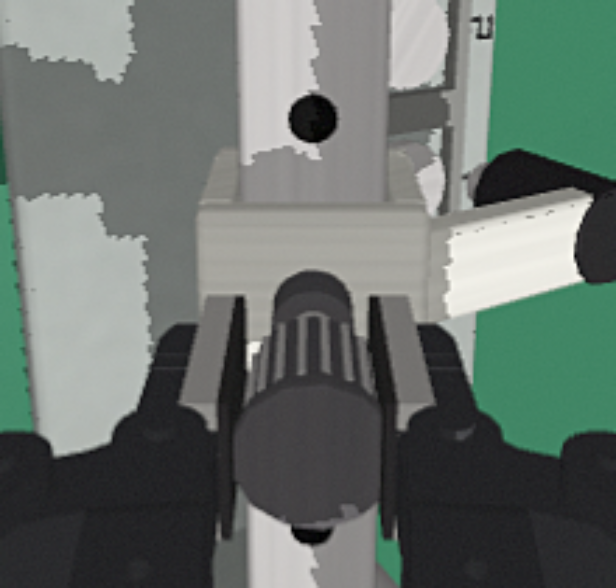

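Hole 1 has been passed. A side force of 12.7 N has built up along the jaws, and the pull has grown to 12 mm. I'll ease both and go on.

Request:
drive_tool --pt "0.0015 -0.0015 -0.005 0 0 0 -1" --pt "0 0 -0.012 0 0 0 -1" --pt "0 0 -0.012 0 0 0 -1" --pt "0 0 -0.008 0 0 0 -1" --pt "0 0 0 0 0 0 -1"

```text
time_s: 7.3
eef_pos: [0.5045, -0.1055, 0.123]
eef_rot: [0.702, 0.282, 0.649, 0.08]
wrist_force: [0.6, 6.2, -10.5]
opening: 0.252
```

```bash
python3 -c "
from h import *
o=st()"
```

```text
7.3 tl [-0.0614  0.0252  0.123 ] plunger~ 0.010691534037149331 F tool [12.1213  0.0709 -1.2358] M tool [-0.1314  0.217   0.5993] op 21.394359512218898 q [-0.729   0.278   1.8512  0.492   1.2865 -2.2083] rot [ 0.0198 -0.1194  0.0139]
```

Request:
drive_tool --pt "0 -0.0005 -0.012 0 0 0 -1" --pt "0 -0.0005 -0.012 0 0 0 -1" --pt "0 0 -0.012 0 0 0 -1" --pt "0 0 -0.008 0 0 0 -1" --pt "0 0 0 0 0 0 -1"

```text
time_s: 7.92
eef_pos: [0.4626, -0.0927, 0.1233]
eef_rot: [0.702, 0.283, 0.649, 0.08]
wrist_force: [1.1, 10.6, -5.5]
opening: 0.253
```

```bash
python3 -c "
from h import *
o=st();c=shot('side','s2');c=shot('wrist','w9')
a=cv2.resize(load('w9')['img'][150:360,170:390,::-1],None,fx=1.8,fy=1.8);b=cv2.resize(load('s2')['img'][190:340,190:390,::-1],None,fx=1.9,fy=1.9)
im=np.zeros((400,790,3),np.uint8);im[:a.shape[0],:a.shape[1]]=a;im[:b.shape[0],400:400+b.shape[1]]=b;cv2.imwrite('pics/c10.png',im)"
```

```text
7.925 tl [-0.0615  0.0691  0.1233] plunger~ 0.01093641537312567 F tool [ 9.9561  6.2996 -2.0349] M tool [-0.2255  0.1004  1.2209] op 21.501078642288988 q [-0.769   0.1931  1.9585  0.4839  1.2833 -2.2516] rot [ 0.0666 -0.1075 -0.0881]
```

View pics/c10.png

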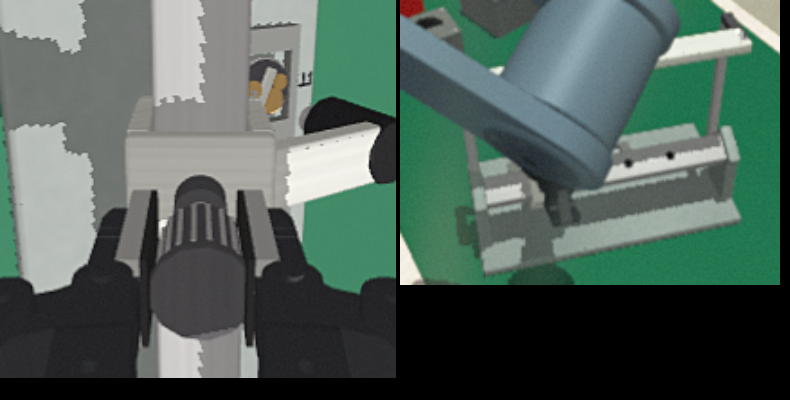

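Sleeve near pocket 3. About 4.3 mm more to the hole, then I'll lower the plunger gently.

Request:
drive_tool --pt "0 0.001 -0.0045 0 0 0 -1" --pt "0 0 0 0 0 0 -1" --pt "0.003 0 0 0 0 0 -1" --pt "0.003 0 0 0 0 0 -1" --pt "0.002 0 0 0 0 0 -1" --pt "0 0 0 0 0 0 -1"

```text
time_s: 8.78
eef_pos: [0.4606, -0.0877, 0.1171]
eef_rot: [0.703, 0.282, 0.648, 0.08]
wrist_force: [1.5, 9.1, -2.0]
opening: 0.249
```

```bash
python3 -c "
from h import *
o=st()"
```

```text
8.775 tl [-0.0574  0.0724  0.1171] plunger~ 0.0035729203644377025 F tool [ 6.3119  6.8717 -1.1911] M tool [0.0408 0.1523 0.7252] op 21.203378644595723 q [-0.7641  0.1944  1.9724  0.4875  1.2659 -2.2555] rot [ 0.0884 -0.0219 -0.0084]
```

The plunger is at 3.6 mm, so the pin has entered the hole. Lowering the rest and releasing.

Request:
drive_tool --pt "0.0025 0.0005 -0.0005 0 0 0 -1" --pt "0 0 0 0 0 0 -1" --pt "0 0 0 0 0 0 0" --pt "0 0 0 0 0 0 0" --pt "0 0 0 0 0 0 0"

```text
time_s: 9.4
eef_pos: [0.4607, -0.0878, 0.1146]
eef_rot: [0.703, 0.282, 0.648, 0.078]
wrist_force: [0.4, -0.2, 0.3]
opening: 0.498
```

```bash
python3 -c "
from h import *
o=st();c=shot('wrist','w10')
ax=np.array([-.5,0,.866])
d=c['depth'];h=[]
def H(vs,us):
    return np.percentile([(tl(dep(c,u,v,0))-np.array([-.0425,-.072,.091]))@ax for v in vs for u in us if d[v,u]>0],[20,50,80])
print('end',H(range(298,325,3),range(265,300,4)),'sleeve',H(range(235,250,3),range(238,250,2)))
cv2.imwrite('pics/c11.png',cv2.resize(c['img'][150:360,170:390,::-1],None,fx=2.8,fy=2.8))"
```

```text
9.4 tl [-0.0574  0.0723  0.1146] plunger~ 0.0014090554589408465 F tool [-0.2916  0.0589  0.438 ] M tool [ 0.0001 -0.014  -0.2473] op 42.29420902995626 q [-0.7632  0.1972  1.9745  0.4874  1.2582 -2.2557] rot [0.0161 0.0685 0.1507]
end [0.0464 0.0469 0.0472] sleeve [0.0078 0.0087 0.0093]
```

View pics/c11.png

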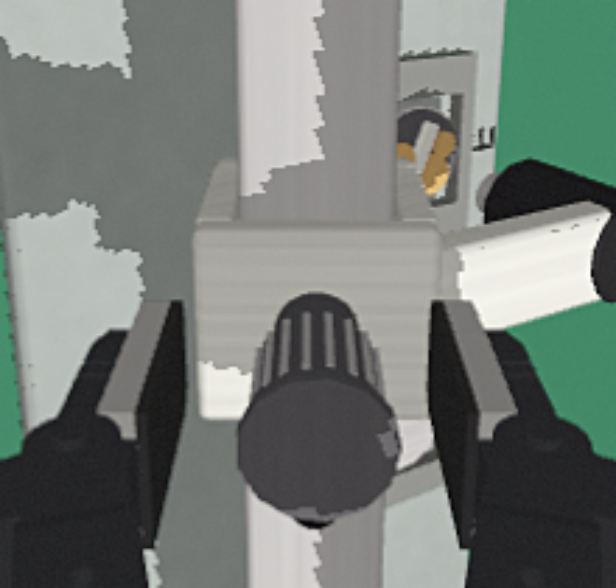

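The knob end is back at 46.9 mm, its original home height, and the sleeve sits by the movement at pocket 3. Retreating along the plunger axis, then over to the selector.

Request:
drive_tool --pt "-0.02 0 0 0 0 0 0" --pt "-0.035 0 0 0 0 0 0" --pt "-0.04 0 0 0 0 0 0" --pt "-0.04 0 0 0 0 0 0" --pt "-0.04 0 0 0 0 0 0" --pt "-0.03 0 0 0 0 0 0"

```text
time_s: 10.2
eef_pos: [0.4301, -0.1858, 0.2936]
eef_rot: [0.703, 0.282, 0.648, 0.078]
wrist_force: [0.7, 1.0, -1.1]
opening: 0.497
```

```bash
cat >> h.py <<'E'
SC=np.array([.4691,.2992,0]); SX=np.array([.99996,-.0087,0]); SY=np.array([.0087,.99996,0])
RS=np.c_[-ZT,SY,SX]
E
python3 -c "
from h import *
o=st();c=shot('wrist','w11')
W=np.array([.45,.06,.40])
M=obsR(o); Rm=(R.from_matrix(M)*R.from_rotvec(R.from_matrix(M.T@RS).as_rotvec()*.5)).as_matrix()
plan(o,W,Rm,7,0)
o2=dict(o);o2['eef_pos']=W;q=R.from_matrix(Rm).as_quat();o2['eef_rot']=[q[3],q[0],q[1],q[2]]
print()
plan(o2,SC+np.array([-.01,0,.19]),RS,8,-.5)
"
```

```text
10.2 tl [-0.1601  0.0727  0.2936] plunger~ 0.2077824670203535 F tool [1.5458 0.4353 0.3601] M tool [-0.0259  0.0141 -0.1908] op 42.272051590913236 q [-0.9463  0.0202  1.7605  0.4117  1.6825 -2.2386] rot [0.0077 0.0847 0.173 ]
[0.0039, 0.0374, -0.0076, -1.2, 0.3, -2.1, 0],
[0.0026, 0.0377, -0.0068, -1.2, 0.3, -2.1, 0],
[0.0012, 0.0379, -0.006, -1.1, 0.3, -2.1, 0],
[-0.0001, 0.038, -0.0053, -1.2, 0.3, -2.1, 0],
[-0.0015, 0.0381, -0.0045, -1.1, 0.3, -2.1, 0],
[-0.0029, 0.0381, -0.0038, -1.2, 0.4, -2.1, 0],
[-0.0043, 0.0379, -0.0031, -1.1, 0.3, -2.2, 0],

[0.0329, 0.022, -0.004, -1.0, 0.3, -1.9, -0.5],
[0.0322, 0.0231, -0.0034, -1.0, 0.3, -1.8, -0.5],
[0.0315, 0.0242, -0.0028, -1.0, 0.3, -1.9, -0.5],
[0.0307, 0.0253, -0.0023, -1.0, 0.3, -1.8, -0.5],
[0.0299, 0.0262, -0.0016, -1.0, 0.2, -1.9, -0.5],
[0.029, 0.0272, -0.0011, -1.0, 0.3, -1.8, -0.5],
[0.0281, 0.0282, -0.0004, -1.1, 0.2, -1.9, -0.5],
[0.0272, 0.0291, 0.0002, -1.0, 0.3, -1.8, -0.5],
```

View pics/w11.png

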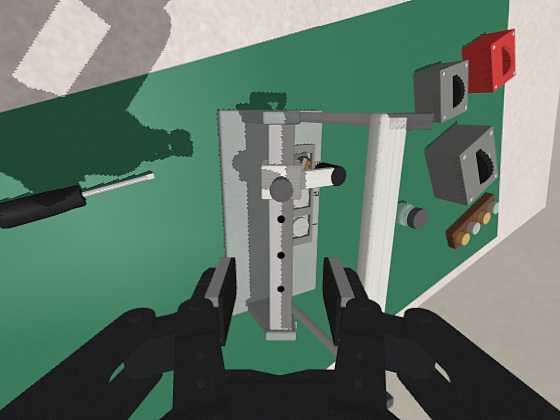

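Three open holes at (280,289), (280,255) and (281,219) lie behind the carriage, so it is at hole 3. Moving to the selector.

Request:
drive_tool --pt "0.003 0.0375 -0.0075 -1.2 0.3 -2.1 0" --pt "0.002 0.0375 -0.007 -1.2 0.3 -2.1 0" --pt "0.001 0.038 -0.006 -1.1 0.3 -2.1 0" --pt "0 0.038 -0.005 -1.2 0.3 -2.1 0" --pt "-0.0015 0.038 -0.0045 -1.1 0.3 -2.1 0" --pt "-0.003 0.038 -0.004 -1.2 0.4 -2.1 0" --pt "-0.004 0.038 -0.003 -1.1 0.3 -2.2 0"

```text
time_s: 11.12
eef_pos: [0.4497, 0.0614, 0.4002]
eef_rot: [0.713, 0.144, 0.685, 0.038]
wrist_force: [1.0, -1.1, 0.3]
opening: 0.498
```

Request:
drive_tool --pt "0.033 0.022 -0.004 -1.0 0.3 -1.9 -0.5" --pt "0.032 0.023 -0.0035 -1.0 0.3 -1.8 -0.5" --pt "0.0315 0.024 -0.003 -1.0 0.3 -1.9 -0.5" --pt "0.0305 0.025 -0.0025 -1.0 0.3 -1.8 -0.5" --pt "0.03 0.026 -0.0015 -1.0 0.2 -1.9 -0.5" --pt "0.029 0.027 -0.001 -1.0 0.3 -1.8 -0.5" --pt "0.028 0.028 0 -1.1 0.2 -1.9 -0.5" --pt "0.027 0.029 0 -1.0 0.3 -1.8 -0.5" --pt "0 0 0 0 0 0 -0.5"

```text
time_s: 12.25
eef_pos: [0.4564, 0.2997, 0.1875]
eef_rot: [0.705, 0.002, 0.709, -0.002]
wrist_force: [-0.8, 0.6, 0.5]
opening: 0.249
```

```bash
python3 -c "
from h import *
c=shot('wrist','w12');o=c['obs'];print(o['time_s'],o['eef_pos'],o['q'],o['opening']*85,'rot',np.degrees(R.from_matrix(obsR(o).T@RS).as_rotvec()))
for p in((.042,.036),(.042,-.036),(-.042,-.036),(-.042,.036)): print(proj(c,SC+SX*p[0]+SY*p[1]+[0,0,.052]))
print('wheel top',proj(c,SC+[0,0,.066]),'win',proj(c,SC+.014*SY+[0,0,.052]))
"
```

```text
12.25 [0.4564 0.2997 0.1875] [ 0.3621  0.1762  1.7286  0.0028  1.2428 -1.2035] 21.13461492782784 rot [ 0.148  -0.3747 -0.019 ]
[317.3918 260.1545]
[239.4724 259.9972]
[236.0933 169.6954]
[321.1892 169.915 ]
wheel top [278.531  222.1518] win [294.3501 216.9601]
```

View pics/w12.png

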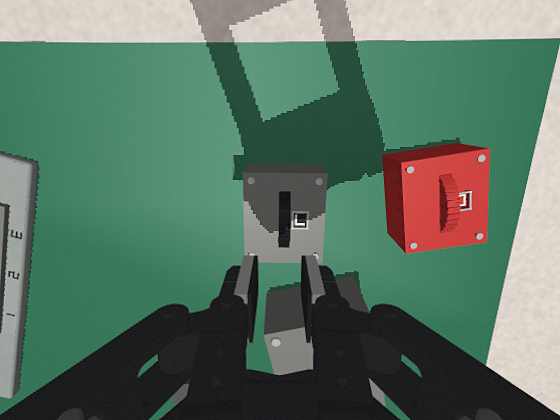

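The wrist view shows the selector with its wheel at (285,219) and window at (300,220). The red box is at right. The box sits about 6 px off my estimate, so I'll zoom.

```bash
python3 -c "
from h import *
c=load('w12')
cv2.imwrite('pics/c12.png',cv2.resize(c['img'][150:275,230:340,::-1],None,fx=4.8,fy=4.8,interpolation=cv2.INTER_CUBIC))
cv2.imwrite('pics/c13.png',cv2.rotate(cv2.resize(c['img'][205:235,285:315,::-1],None,fx=12,fy=12,interpolation=cv2.INTER_CUBIC),cv2.ROTATE_180))"
```

```text
(no output)
```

View pics/c12.png

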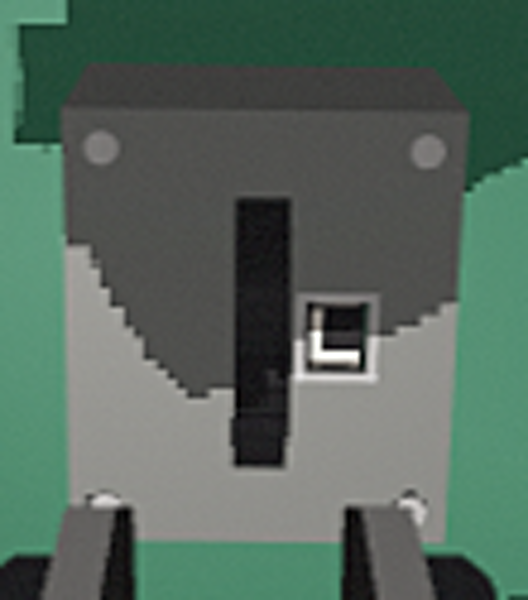

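View pics/c13.png

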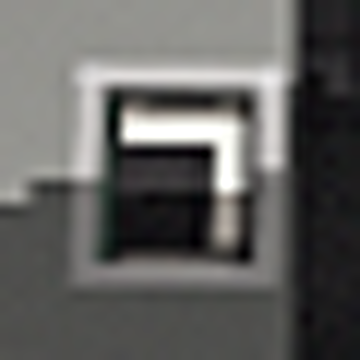

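Turned to the robot's view, the window shows a 7, which must be about −0.785 rad given the stops. Reaching 3 needs about +π of roll. I'll refine the selector pose, then grip the wheel by its sides and roll it in strokes.

```bash
python3 -c "
from h import *
c=load('w12')
f=lambda x,y,z:onz(c,230+x/4.8,150+y/4.8,z)
P=[f(62,107,.052),f(468,113,.052),f(443,541,.052),f(70,540,.052)];print(np.array(P),np.mean(P,0))
print('wheel near',f(263,198,.052),'far',f(259,466,.052),'L',f(236,330,.066),'R',f(291,330,.066),f(234,440,.06),f(287,440,.06))
print('win',f(341,338,.052))
print('dep',dep(c,230+263/4.8,150+330/4.8),dep(c,230+150/4.8,150+200/4.8))
"
```

```text
[[0.429  0.2692 0.052 ]
 [0.4306 0.341  0.052 ]
 [0.514  0.3394 0.052 ]
 [0.5134 0.2675 0.052 ]] [0.4717 0.3043 0.052 ]
wheel near [0.4458 0.3047 0.052 ] far [0.4981 0.304  0.052 ] L [0.4661 0.2998 0.066 ] R [0.4661 0.3094 0.066 ] [0.4894 0.2993 0.06  ] [0.4895 0.309  0.06  ]
win [0.4725 0.3192 0.052 ]
dep [0.4659 0.3045 0.0665] [0.4461 0.2844 0.0518]
```

```bash
cat >> h.py <<'E'
SC=np.array([.4715,.304,0]);a=np.radians(-1.1);SX=np.array([np.cos(a),np.sin(a),0]);SY=np.array([-np.sin(a),np.cos(a),0]);RS=np.c_[-ZT,SY,SX]
CW=SC+np.array([0,0,.036])
def wp(th,rho):
    t=np.radians(th); return CW+rho*(np.sin(t)*SX+np.cos(t)*ZT), RS@R.from_rotvec([0,t,0]).as_matrix()
def sw():
    o=ctrl.get_obs(); d=o['eef_pos']-CW; e=np.array([d@SX,d@SY,d[2]])
    print(o['time_s'],'rho',np.hypot(e[0],e[2]),'th',np.degrees(np.arctan2(e[0],e[2])),'dy',e[1],'rot',np.degrees(R.from_matrix(RS.T@obsR(o)).as_rotvec()),'F',o['wrist_force'],'op',o['opening']*85); return o
E
python3 -c "
from h import *
o=sw(); plan(o,*wp(-22.5,.065),5,-.5)"
```

```text
12.3 rho 0.15366226032254743 th -5.229139259841611 dy -0.005339970154497731 rot [-0.6842  0.2421  0.0555] F [ 0.4467 -0.2851  0.6157] op 21.334121741821267
[0.0186, 0.0011, -0.0021, 0.1, -4.5, -0.0, -0.5],
[0.0184, 0.0011, -0.0035, 0.1, -4.6, -0.0, -0.5],
[0.018, 0.001, -0.005, 0.1, -4.5, -0.1, -0.5],
[0.0176, 0.0011, -0.0064, 0.2, -4.6, -0.1, -0.5],
[0.017, 0.0011, -0.0078, 0.2, -4.5, -0.0, -0.5],
```

Request:
drive_tool --pt "0.0185 0.001 -0.002 0.1 -4.5 0 -0.5" --pt "0.0185 0.001 -0.0035 0.1 -4.6 0 -0.5" --pt "0.018 0.001 -0.005 0.1 -4.5 -0.1 -0.5" --pt "0.0175 0.001 -0.0065 0.2 -4.6 0 -0.5" --pt "0.017 0.001 -0.008 0.2 -4.5 0 -0.5" --pt "0 0 0 0 0 0 -0.5"

```text
time_s: 13.05
eef_pos: [0.446, 0.3023, 0.0964]
eef_rot: [0.831, 0.006, 0.556, -0.009]
wrist_force: [-0.8, 0.1, 0.2]
opening: 0.249
```

```bash
python3 -c "
from h import *
o=sw(); plan(o,*wp(-22.5,.036),2,-.5);c=shot('wrist','w13'); print(proj(c,CW+.03*ZT))"
```

```text
13.05 rho 0.06556111632869911 th -22.819685951982265 dy -0.002190456670504202 rot [  0.1513 -22.4378   0.0268] F [-0.7744  0.1028  0.236 ] op 21.128442661077248
[0.0148, 0.0011, 0.0002, -0.1, -0.0, 0.0, -0.5],
[0.0148, 0.0011, 0.0002, -0.1, -0.1, 0.0, -0.5],
[283.0427 267.2472]
```

View pics/w13.png

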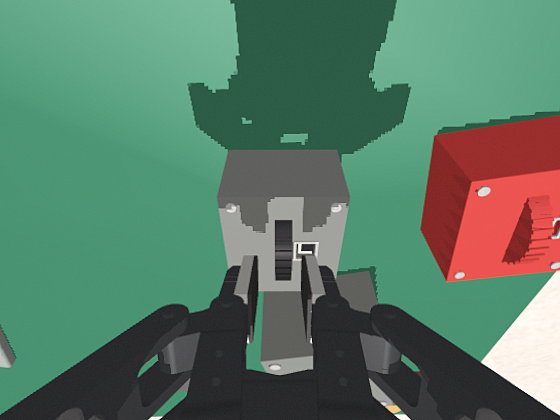

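The wheel at (284,250) sits about 4 px right of the jaws' middle, matching the 2 mm correction. Going in, closing, and rolling the first stroke in two parts.

Request:
drive_tool --pt "0.015 0.002 0 0 0 0 -0.5" --pt "0.0145 0 0 0 0 0 -0.5" --pt "0 0 0 0 0 0 -1" --pt "0 0 0 0 0 0 -1" --pt "0 0 0 0 0 0 -1"

```text
time_s: 13.72
eef_pos: [0.4598, 0.3043, 0.0699]
eef_rot: [0.832, 0.007, 0.555, -0.009]
wrist_force: [6.2, -3.6, -8.0]
opening: 0.086
```

```bash
python3 -c "
from h import *
o=sw();c=shot('wrist','w14');cv2.imwrite('pics/c14.png',cv2.resize(c['img'][140:330,190:370,::-1],None,fx=3,fy=3))"
```

```text
13.725 rho 0.03592512169763055 th -19.092424906370802 dy 0.00010677131688463107 rot [  0.2005 -22.5629   0.0297] F [ 6.2452 -3.5546 -8.0187] op 7.298791870729416
```

View pics/c14.png

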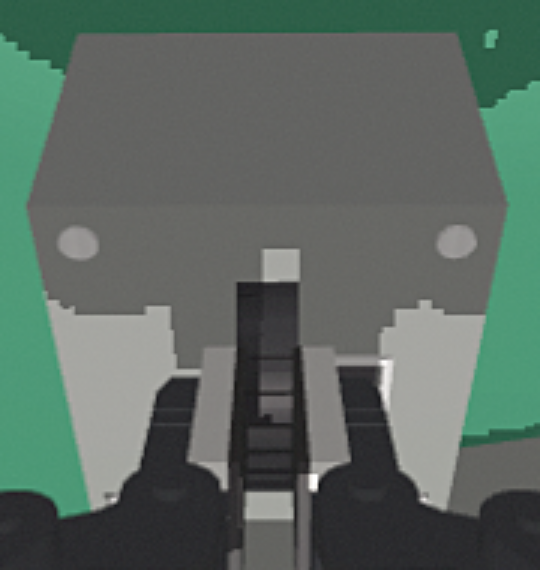

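Opening is 7.3 mm on the 10 mm wheel, and the wheel is between the tips. I'll roll a first part and check that it turns.

Request:
drive_tool --pt "0.0005 0 0.0055 0 9 0 -1" --pt "0.0005 0 0.0055 0 9 0 -1" --pt "0.0005 0 0.0055 0 9 0 -1" --pt "0 0 0 0 0 0 -1"

```text
time_s: 14.28
eef_pos: [0.476, 0.304, 0.0715]
eef_rot: [0.678, 0.01, 0.735, -0.007]
wrist_force: [-4.1, -3.3, -0.4]
opening: 0.086
```

```bash
python3 -c "
from h import *
o=sw();c=shot('wrist','w15');cv2.imwrite('pics/c15.png',cv2.resize(c['img'][140:330,190:370,::-1],None,fx=3,fy=3))"
```

```text
14.275 rho 0.03582426498251447 th 7.146058871682029 dy 8.257936147220495e-05 rot [0.2734 4.6217 0.1232] F [-4.0576 -3.3124 -0.4165] op 7.328707168154242
```

View pics/c15.png

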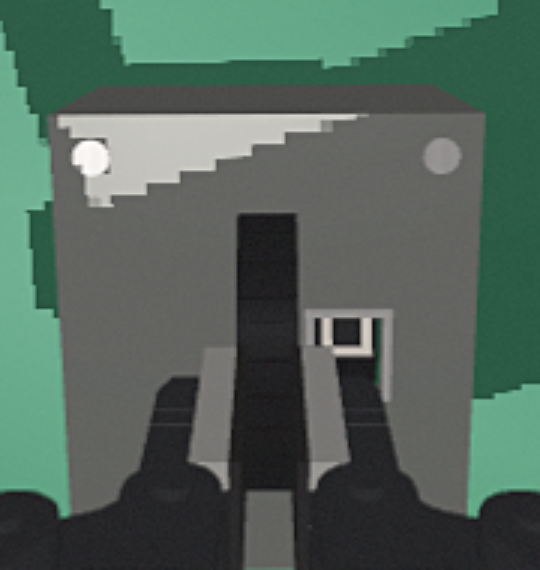

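It turns: the window shows the next figure rolling in. I'll finish the stroke, release, back off, return and re-grip.

Request:
drive_tool --pt "0.0005 0 0.0055 0 9 0 -1" --pt "0.0005 0 0.0055 0 9 0 -1" --pt "0 0 0 0 0 0 -1" --pt "0 0 0 0 0 0 -0.5" --pt "0 0 0 0 0 0 -0.5" --pt "-0.025 0 0 0 0 0 -0.5"

```text
time_s: 15.08
eef_pos: [0.4938, 0.3051, 0.0928]
eef_rot: [0.556, 0.009, 0.831, -0.005]
wrist_force: [0.3, -0.3, 0.4]
opening: 0.255
```

Request:
drive_tool --pt "0.001 0 -0.0095 0 -9 0 -0.5" --pt "0.001 0 -0.0095 0 -9 0 -0.5" --pt "0.001 0 -0.0095 0 -9 0 -0.5" --pt "0.0005 0 -0.0095 0 -9 0 -0.5" --pt "0.0005 0 -0.0095 0 -9 0 -0.5" --pt "0 0 0 0 0 0 -0.5"

```text
time_s: 15.82
eef_pos: [0.4447, 0.306, 0.0921]
eef_rot: [0.832, 0.006, 0.555, -0.007]
wrist_force: [0.7, -0.3, -0.2]
opening: 0.248
```

```bash
python3 -c "
from h import *
o=sw();plan(o,*wp(-22.5,.036),2,-.5);c=shot('wrist','w16');cv2.imwrite('pics/c16.png',cv2.rotate(cv2.resize(c['img'][200:290,240:340,::-1],None,fx=5,fy=5,interpolation=cv2.INTER_CUBIC),cv2.ROTATE_180))"
```

```text
15.825 rho 0.06218554700913475 th -25.593665958640027 dy 0.0014550833175650268 rot [ -0.0801 -22.5659   0.1615] F [ 0.6545 -0.2746 -0.1592] op 21.074643330064458
[0.013, -0.0008, 0.0017, 0.0, 0.0, -0.1, -0.5],
[0.0131, -0.0007, 0.0016, 0.0, 0.1, -0.1, -0.5],
```

View pics/c16.png

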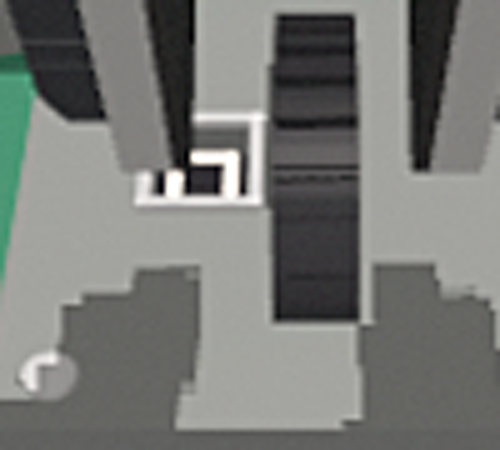

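The top of the next figure (0) is entering the window. Stroke 2.

Request:
drive_tool --pt "0.013 -0.001 0.0015 0 0 0 -0.5" --pt "0.013 0 0.0015 0 0 0 -0.5" --pt "0 0 0 0 0 0 -1" --pt "0 0 0 0 0 0 -1" --pt "0 0 0 0 0 0 -1" --pt "0.0005 0 0.0055 0 9 0 -1" --pt "0.0005 0 0.0055 0 9 0 -1" --pt "0.0005 0 0.0055 0 9 0 -1" --pt "0.0005 0 0.0055 0 9 0 -1" --pt "0.0005 0 0.0055 0 9 0 -1"

```text
time_s: 17.12
eef_pos: [0.4861, 0.3036, 0.0667]
eef_rot: [0.552, 0.01, 0.834, -0.005]
wrist_force: [-5.7, 2.8, -20.7]
opening: 0.087
```

Request:
drive_tool --pt "0 0 0 0 0 0 -1" --pt "0 0 0 0 0 0 -0.5" --pt "0 0 0 0 0 0 -0.5" --pt "-0.025 0 0 0 0 0 -0.5" --pt "0.001 0 -0.0095 0 -9 0 -0.5" --pt "0.001 0 -0.0095 0 -9 0 -0.5" --pt "0.001 0 -0.0095 0 -9 0 -0.5" --pt "0.0005 0 -0.0095 0 -9 0 -0.5" --pt "0.0005 0 -0.0095 0 -9 0 -0.5" --pt "0 0 0 0 0 0 -0.5"

```text
time_s: 18.38
eef_pos: [0.4477, 0.3043, 0.0913]
eef_rot: [0.831, 0.006, 0.556, -0.007]
wrist_force: [-0.7, -0.3, 0.1]
opening: 0.253
```

```bash
python3 -c "
from h import *
o=sw();plan(o,*wp(-22.5,.036),2,-.5);c=shot('wrist','w17');cv2.imwrite('pics/c17.png',cv2.rotate(cv2.resize(c['img'][200:290,240:340,::-1],None,fx=5,fy=5,interpolation=cv2.INTER_CUBIC),cv2.ROTATE_180))"
```

```text
18.375 rho 0.06022324950323174 th -23.298153915302834 dy -0.00017023659228099247 rot [ -0.0218 -22.4721   0.0732] F [-0.7435 -0.282   0.1133] op 21.49357002564193
[0.0121, 0.0001, 0.0004, 0.0, -0.0, -0.0, -0.5],
[0.0121, 0.0, 0.0005, 0.0, -0.0, -0.1, -0.5],
```

View pics/c17.png

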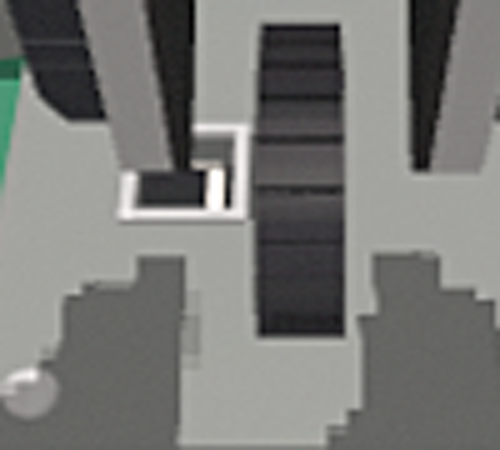

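Now a 1 is in view. Stroke 3.

Request:
drive_tool --pt "0.012 0 0.0005 0 0 0 -0.5" --pt "0.0115 0 0.0005 0 0 0 -0.5" --pt "0 0 0 0 0 0 -1" --pt "0 0 0 0 0 0 -1" --pt "0 0 0 0 0 0 -1" --pt "0.0005 0 0.0055 0 9 0 -1" --pt "0.0005 0 0.0055 0 9 0 -1" --pt "0.0005 0 0.0055 0 9 0 -1" --pt "0.0005 0 0.0055 0 9 0 -1" --pt "0.0005 0 0.0055 0 9 0 -1"

```text
time_s: 19.68
eef_pos: [0.4863, 0.3036, 0.0683]
eef_rot: [0.552, 0.01, 0.834, -0.005]
wrist_force: [-5.5, 2.5, -19.0]
opening: 0.086
```

Request:
drive_tool --pt "0 0 0 0 0 0 -1" --pt "0 0 0 0 0 0 -0.5" --pt "0 0 0 0 0 0 -0.5" --pt "-0.025 0 0 0 0 0 -0.5" --pt "0.001 0 -0.0095 0 -9 0 0.2" --pt "0.001 0 -0.0095 0 -9 0 0.2" --pt "0.001 0 -0.0095 0 -9 0 0.2" --pt "0.0005 0 -0.0095 0 -9 0 0.2" --pt "0.0005 0 -0.0095 0 -9 0 0.2" --pt "-0.06 0 0 0 0 0 0.2"

```text
time_s: 20.92
eef_pos: [0.4228, 0.3031, 0.1445]
eef_rot: [0.83, 0.005, 0.557, -0.009]
wrist_force: [0.7, 0.8, 1.3]
opening: 0.598
```

```bash
python3 -c "
from h import *
o=sw();c=shot('wrist','w18');cv2.imwrite('pics/c18.png',cv2.rotate(cv2.resize(c['img'][190:270,250:340,::-1],None,fx=6,fy=6,interpolation=cv2.INTER_CUBIC),cv2.ROTATE_180))"
```

```text
20.925 rho 0.1188594482670679 th -24.147891640241717 dy -0.0018739142770143134 rot [  0.0168 -22.2466  -0.1166] F [0.7376 0.8335 1.26  ] op 50.79545639626269
```

View pics/c18.png

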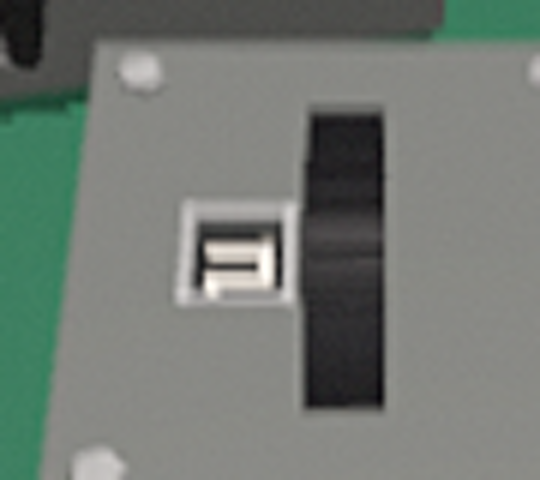

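The window shows 2, sitting a little low. Stroke 4, then a view from straight above.

Request:
drive_tool --pt "0.042 0 0.001 0 0 0 -0.5" --pt "0.02 0.001 0.001 0 0 0 -0.5" --pt "0.02 0.001 0.001 0 0 0 -0.5" --pt "0 0 0 0 0 0 -0.5"

```text
time_s: 21.48
eef_pos: [0.4623, 0.3061, 0.0741]
eef_rot: [0.832, 0.007, 0.555, -0.008]
wrist_force: [0.8, 0.3, 0.4]
opening: 0.253
```

```bash
python3 -c "
from h import *
o=sw();plan(o,*wp(-22.5,.036),1,-.5)"
```

```text
21.475 rho 0.03921985928973902 th -13.593984631150008 dy 0.0019343507191316985 rot [  0.1824 -22.5778   0.1064] F [0.8123 0.2647 0.4489] op 21.54081838360471
[0.0027, -0.002, -0.0061, -0.2, 0.1, -0.1, -0.5],
```

Request:
drive_tool --pt "0.0025 -0.002 -0.006 0 0 0 -0.5" --pt "0 0 0 0 0 0 -0.5" --pt "0 0 0 0 0 0 -1" --pt "0 0 0 0 0 0 -1" --pt "0 0 0 0 0 0 -1" --pt "0.0005 0 0.0055 0 9 0 -1" --pt "0.0005 0 0.0055 0 9 0 -1" --pt "0.0005 0 0.0055 0 9 0 -1" --pt "0.0005 0 0.0055 0 9 0 -1" --pt "0.0005 0 0.0055 0 9 0 -1"

```text
time_s: 22.72
eef_pos: [0.4843, 0.3037, 0.0699]
eef_rot: [0.554, 0.009, 0.833, -0.005]
wrist_force: [-3.8, -1.2, -7.8]
opening: 0.079
```

Request:
drive_tool --pt "0 0 0 0 0 0 -1" --pt "0 0 0 0 0 0 -0.5" --pt "0 0 0 0 0 0 -0.5" --pt "-0.025 0 0 0 0 0 0.2" --pt "0.001 0 -0.0095 0 -9 0 0.2" --pt "0.001 0 -0.0095 0 -9 0 0.2" --pt "-0.06 0 -0.01 0 -4.5 0 0.2" --pt "0 0 0.012 0 0 0 0.2" --pt "0 0 0 0 0 0 0.2"

```text
time_s: 23.85
eef_pos: [0.4826, 0.3041, 0.1583]
eef_rot: [0.709, 0.009, 0.706, -0.006]
wrist_force: [-0.1, -0.4, 0.1]
opening: 0.6
```

```bash
python3 -c "
from h import *
o=sw();c=shot('wrist','w19');cv2.imwrite('pics/c19.png',cv2.rotate(cv2.resize(c['img'][180:270,240:340,::-1],None,fx=6,fy=6,interpolation=cv2.INTER_CUBIC),cv2.ROTATE_180))
print(np.array(T(c)[:3,3]))"
```

```text
23.85 rho 0.1227753283887918 th 5.206356864033604 dy 0.0002738954352003219 rot [ 0.1148 -0.2495  0.216 ] F [-0.1324 -0.3548  0.0687] op 51.00019326375398
[0.405  0.305  0.2897]
```

View pics/c19.png

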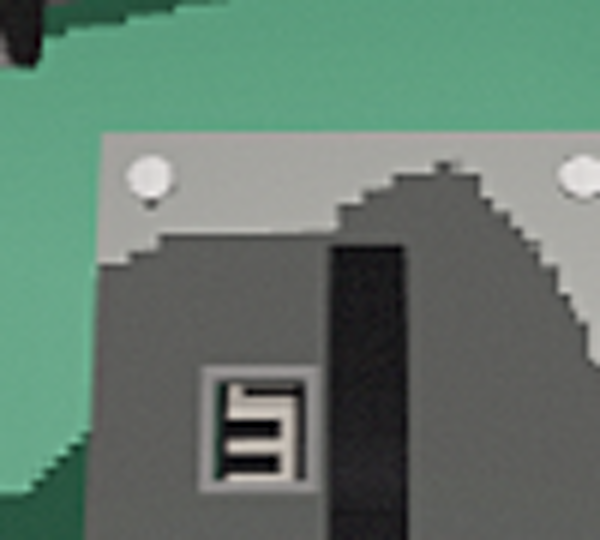

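A 3 seems to be in the window, but the camera is oblique. I'll move it straight over the window.

Request:
drive_tool --pt "0 0 0.03 0 0 0 0" --pt "0.01 0.007 0.03 0 0 0 -0.5" --pt "0.01 0.007 0.007 0 0 0 -0.5" --pt "0 0 0 0 0 0 -0.5"

```text
time_s: 24.4
eef_pos: [0.5477, 0.3161, 0.1343]
eef_rot: [0.706, 0.008, 0.708, -0.007]
wrist_force: [-0.0, -0.7, -0.4]
opening: 0.252
```

```bash
python3 -c "
from h import *
c=shot('wrist','w20');M=T(c);print(c['obs']['time_s'],M[:3,3])
# virtual straight-down rectified view: map plane z=.052, 0.1mm/px... figure plane
W=SC+.014*SY
H,Wd=400,400;mm=.0001
K=np.zeros((H,Wd,2),np.float32)
for i in range(H):
  for j in range(Wd):
    p=W+SX*((H/2-i)*mm)-SY*((j-Wd/2)*mm)+np.array([0,0,.052]); K[i,j]=proj(c,p)
im=cv2.remap(c['img'][:,:,::-1],K[...,0],K[...,1],cv2.INTER_CUBIC);cv2.imwrite('pics/c20.png',im)
print(proj(c,W+[0,0,.052]))"
```

```text
24.4 [0.4711 0.3174 0.2663]
[279.4558 111.6479]
```

View pics/c20.png

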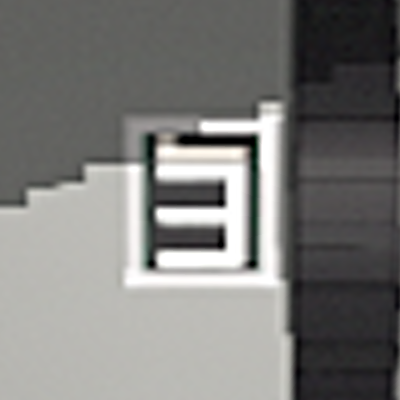

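View pics/w20.png

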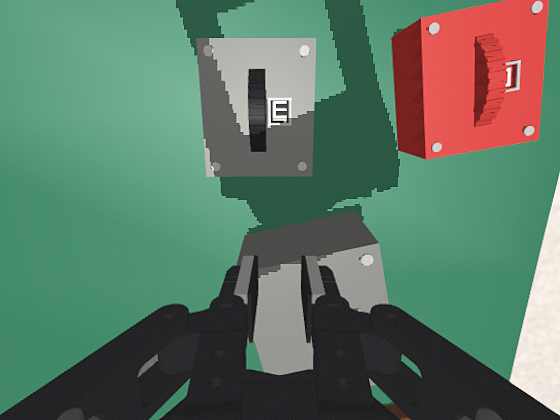

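From straight above, the 3 stands about 1 mm low (middle bar at row 213, window centre at row 202, 0.1 mm/px). That is roughly 4° short, so I'll do a fine stroke.

```bash
python3 -c "
from h import *
o=sw();plan(o,*wp(-5,.062),3,-.5)"
```

```text
24.45 rho 0.12497685333332462 th 37.42492556338671 dy 0.013651737511227708 rot [0.1133 0.1226 0.0862] F [ 0.1414  0.2739 -0.0687] op 20.985056373962085
[0.0125, -0.0046, -0.0271, -0.0, -1.7, -0.0, -0.5],
[0.0118, -0.0046, -0.0274, -0.1, -1.7, -0.0, -0.5],
[0.0109, -0.0046, -0.0278, -0.0, -1.7, -0.1, -0.5],
```

Request:
drive_tool --pt "0.0125 -0.0045 -0.027 0 -1.7 0 -0.5" --pt "0.012 -0.0045 -0.0275 0 -1.7 0 -0.5" --pt "0.011 -0.0045 -0.028 0 -1.7 0 -0.5" --pt "0 0 0 0 0 0 -0.5"

```text
time_s: 24.95
eef_pos: [0.4634, 0.3042, 0.0976]
eef_rot: [0.737, 0.007, 0.676, -0.007]
wrist_force: [0.3, -0.4, -0.6]
opening: 0.252
```

```bash
python3 -c "
from h import *
o=sw();plan(o,*wp(-5,.036),2,-.5)"
```

```text
24.95 rho 0.06214760888391417 th -7.465765735017633 dy 3.5662955000899756e-05 rot [ 0.0335 -4.9543  0.0578] F [ 0.293  -0.3579 -0.6166] op 21.449652277297773
[0.013, -0.0, 0.0013, -0.0, -0.0, -0.0, -0.5],
[0.0131, -0.0001, 0.0014, -0.0, -0.0, -0.1, -0.5],
```

Request:
drive_tool --pt "0.013 0 0.0015 0 0 0 -0.5" --pt "0.0125 0 0.001 0 0 0 -0.5" --pt "0 0 0 0 0 0 -0.5" --pt "0 0 0 0 0 0 -1" --pt "0 0 0 0 0 0 -1" --pt "0 0 0 0 0 0 -1" --pt "0 0 0 0 0 0 -1"

```text
time_s: 25.82
eef_pos: [0.4725, 0.3041, 0.0737]
eef_rot: [0.738, 0.008, 0.674, -0.007]
wrist_force: [0.3, -5.9, -4.5]
opening: 0.077
```

```bash
python3 -c "
from h import *
o=sw()"
```

```text
25.825 rho 0.03772111998498907 th 1.573572533389427 dy 0.00014730893008184183 rot [ 0.1408 -5.1911  0.1009] F [ 0.3365 -5.9308 -4.4875] op 6.503956603809482
```

Request:
drive_tool --pt "0 0 0.0015 0 2.2 0 -1" --pt "0 0 0.0015 0 2.2 0 -1" --pt "0 0 0 0 0 0 -1" --pt "0 0 0 0 0 0 -1"

```text
time_s: 26.32
eef_pos: [0.4752, 0.3041, 0.0735]
eef_rot: [0.712, 0.008, 0.702, -0.007]
wrist_force: [1.4, -5.7, -7.2]
opening: 0.08
```

```bash
python3 -c "
from h import *
o=sw()"
```

```text
26.325 rho 0.0377023757904279 th 5.645547287076425 dy 0.00015664831372720267 rot [ 0.1274 -0.8074  0.0949] F [ 1.449  -5.6883 -7.1907] op 6.808567563404691
```

Request:
drive_tool --pt "0 0 0 0 0 0 -0.5" --pt "0 0 0 0 0 0 -0.5" --pt "-0.025 0 0 0 0 0 -0.5" --pt "-0.045 0.004 0.02 0 0 0 -0.5" --pt "0.004 0.005 0.035 0 0 0 -0.5" --pt "0.005 0.004 0.018 0 0 0 -0.5" --pt "0 0 0 0 0 0 -0.5"

```text
time_s: 27.2
eef_pos: [0.549, 0.3164, 0.1367]
eef_rot: [0.713, 0.009, 0.702, -0.006]
wrist_force: [-0.9, 0.4, 0.7]
opening: 0.251
```

```bash
cat > win.py <<'E'
from h import *
import sys
def win(n,save=None):
    c=load(n); W=SC+.014*SY;H=400;mm=.0001
    i,j=np.mgrid[0:H,0:H]; K=np.zeros((H,H,2),np.float32)
    A=proj; 
    for a in range(0,H):
        for b in range(0,H): K[a,b]=proj(c,W+SX*((H/2-a)*mm)-SY*((b-H/2)*mm)+np.array([0,0,.052]))
    return cv2.remap(c['img'][:,:,::-1],K[...,0],K[...,1],cv2.INTER_CUBIC)
E
python3 -c "
from win import *
o=sw();c=shot('wrist','w21');print(T(c)[:3,3])
cv2.imwrite('pics/c21.png',np.hstack([win('w20'),win('w21')]))"
```

```text
27.2 rho 0.1269443220678875 th 37.49973148921546 dy 0.01393245069267525 rot [ 0.1524 -0.8958  0.2221] F [-0.8732  0.4417  0.7322] op 21.337850658681166
[0.47   0.3175 0.2673]
```

View pics/c21.png

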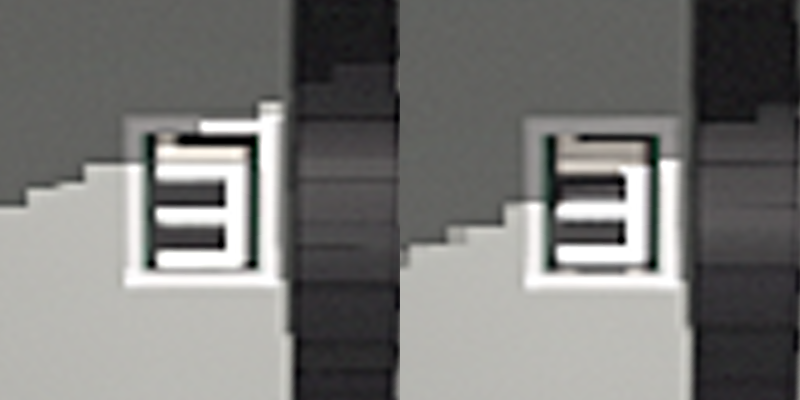

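The frame also shows the 2's bottom bar above the 3, so the 3 itself spans about rows 160–265. I'll measure the bar centres numerically.

```bash
python3 -c "
from win import *
for n in('w12','w20','w21'):
    g=cv2.cvtColor(win(n),cv2.COLOR_BGR2GRAY).astype(float)
    print(n,[(r,int(g[r,165:215].mean())) for r in range(108,296,4)])"
```

```text
w12 [(108, 159), (112, 177), (116, 207), (120, 221), (124, 190), (128, 133), (132, 78), (136, 45), (140, 44), (144, 73), (148, 122), (152, 182), (156, 226), (160, 254), (164, 255), (168, 253), (172, 167), (176, 63), (180, 6), (184, 24), (188, 49), (192, 52), (196, 51), (200, 56), (204, 59), (208, 49), (212, 30), (216, 15), (220, 14), (224, 20), (228, 21), (232, 21), (236, 19), (240, 18), (244, 17), (248, 11), (252, 14), (256, 33), (260, 59), (264, 94), (268, 123), (272, 138), (276, 134), (280, 115), (284, 96), (288, 79), (292, 70)]
w20 [(108, 91), (112, 95), (116, 110), (120, 149), (124, 179), (128, 175), (132, 128), (136, 63), (140, 30), (144, 77), (148, 207), (152, 251), (156, 233), (160, 198), (164, 222), (168, 255), (172, 255), (176, 230), (180, 164), (184, 92), (188, 59), (192, 68), (196, 70), (200, 46), (204, 43), (208, 185), (212, 255), (216, 255), (220, 240), (224, 175), (228, 94), (232, 64), (236, 62), (240, 67), (244, 31), (248, 90), (252, 232), (256, 255), (260, 255), (264, 254), (268, 194), (272, 177), (276, 236), (280, 254), (284, 236), (288, 198), (292, 185)]
w21 [(108, 94), (112, 90), (116, 109), (120, 135), (124, 147), (128, 150), (132, 126), (136, 59), (140, 78), (144, 157), (148, 170), (152, 155), (156, 138), (160, 167), (164, 203), (168, 209), (172, 144), (176, 60), (180, 22), (184, 39), (188, 72), (192, 66), (196, 94), (200, 158), (204, 236), (208, 255), (212, 250), (216, 225), (220, 133), (224, 53), (228, 65), (232, 79), (236, 76), (240, 39), (244, 136), (248, 255), (252, 255), (256, 255), (260, 242), (264, 148), (268, 102), (272, 140), (276, 224), (280, 255), (284, 245), (288, 215), (292, 192)]
```

The middle bar moved 5.5 rows (215 → 209.5), with the window centre at 203. That leaves 0.65 mm, so the same fine stroke again.

```bash
python3 -c "
from h import *
o=sw();plan(o,*wp(-5,.062),3,-.5)"
```

```text
27.25 rho 0.12611323269328886 th 37.19637223932805 dy 0.013788816126828357 rot [ 0.1326 -0.8264  0.1962] F [0.7313 1.581  0.1655] op 21.35406073019567
[0.0125, -0.0047, -0.0274, -0.0, -1.4, -0.1, -0.5],
[0.0118, -0.0047, -0.0277, -0.1, -1.4, -0.0, -0.5],
[0.0112, -0.0046, -0.0279, -0.0, -1.4, -0.1, -0.5],
```

Request:
drive_tool --pt "0.0125 -0.0047 -0.0272 0 -1.4 0 -0.5" --pt "0.012 -0.0047 -0.0275 0 -1.4 0 -0.5" --pt "0.011 -0.0047 -0.028 0 -1.4 0 -0.5" --pt "0 0 0 0 0 0 -0.5" --pt "0 0 0 0 0 0 -0.5"

```text
time_s: 27.88
eef_pos: [0.467, 0.3042, 0.0986]
eef_rot: [0.738, 0.009, 0.675, -0.006]
wrist_force: [1.0, 1.1, 0.3]
opening: 0.251
```

```bash
python3 -c "
from h import *
o=sw();plan(o,*wp(-5,.036),2,-.5)"
```

```text
27.875 rho 0.06275649406899471 th -4.112355430174325 dy 0.0001505353236668011 rot [ 0.115  -5.116   0.2159] F [1.0462 1.1223 0.3281] op 21.295764121778014
[0.0134, -0.0001, -0.0005, -0.1, 0.1, -0.1, -0.5],
[0.0133, -0.0001, -0.0005, -0.0, 0.0, -0.1, -0.5],
```

Request:
drive_tool --pt "0.0135 0 -0.0005 0 0 0 -0.5" --pt "0.013 0 -0.0005 0 0 0 -0.5" --pt "0 0 0 0 0 0 -0.5" --pt "0 0 0 0 0 0 -1" --pt "0 0 0 0 0 0 -1" --pt "0 0 0 0 0 0 -1"

```text
time_s: 28.62
eef_pos: [0.4675, 0.3038, 0.0706]
eef_rot: [0.737, 0.008, 0.676, -0.007]
wrist_force: [1.6, 3.0, -9.4]
opening: 0.089
```

Request:
drive_tool --pt "0 0 0.0015 0 2.3 0 -1" --pt "0 0 0.0015 0 2.3 0 -1" --pt "0 0 0 0 0 0 -1" --pt "0 0 0 0 0 0 -1" --pt "0 0 0 0 0 0 -0.5" --pt "0 0 0 0 0 0 -0.5" --pt "-0.025 0 0 0 0 0 -0.5"

```text
time_s: 29.5
eef_pos: [0.4697, 0.3029, 0.0957]
eef_rot: [0.709, 0.008, 0.705, -0.007]
wrist_force: [0.6, -0.2, 0.5]
opening: 0.249
```

Request:
drive_tool --pt "-0.045 0.004 0.02 0 0 0 -0.5" --pt "0.004 0.005 0.035 0 0 0 -0.5" --pt "0.005 0.004 0.021 0 0 0 -0.5" --pt "0 0 0 0 0 0 -0.5"

```text
time_s: 30.0
eef_pos: [0.548, 0.3145, 0.1334]
eef_rot: [0.71, 0.009, 0.704, -0.007]
wrist_force: [0.1, 0.8, -0.9]
opening: 0.251
```

```bash
python3 -c "
from win import *
o=sw();c=shot('wrist','w22');print(T(c)[:3,3])
w=win('w22');g=cv2.cvtColor(w,cv2.COLOR_BGR2GRAY).astype(float)
print([(r,int(g[r,165:215].mean())) for r in range(108,296,4)])
cv2.imwrite('pics/c22.png',np.hstack([win('w21'),w]))"
```

```text
30.0 rho 0.12370524094360318 th 38.04840520918761 dy 0.012013398242324386 rot [ 0.1822 -0.5017  0.1633] F [ 0.1055  0.7641 -0.8573] op 21.318656886780715
[0.4698 0.3157 0.2645]
[(108, 94), (112, 95), (116, 105), (120, 128), (124, 147), (128, 143), (132, 137), (136, 140), (140, 150), (144, 157), (148, 155), (152, 176), (156, 194), (160, 194), (164, 118), (168, 41), (172, 37), (176, 38), (180, 35), (184, 15), (188, 92), (192, 212), (196, 247), (200, 255), (204, 247), (208, 194), (212, 122), (216, 78), (220, 84), (224, 82), (228, 81), (232, 87), (236, 177), (240, 255), (244, 255), (248, 253), (252, 209), (256, 124), (260, 62), (264, 43), (268, 39), (272, 149), (276, 253), (280, 252), (284, 244), (288, 222), (292, 196)]
```

View pics/c22.png

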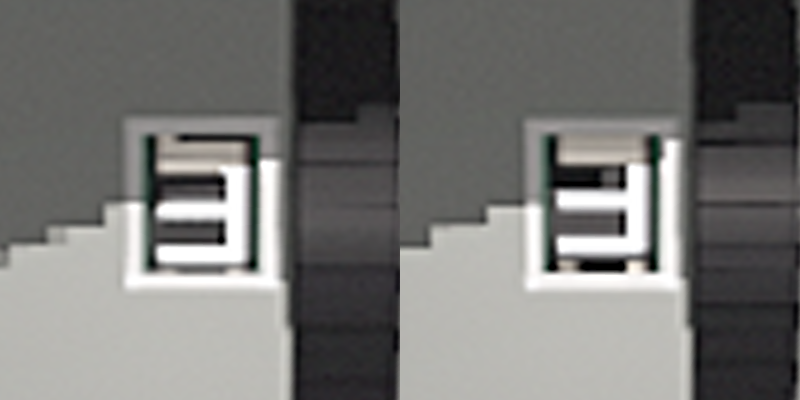

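The 3 now stands centred: bars at rows 157, 200 and 245, window centre about 202. I'll move clear and do a last check.

Request:
drive_tool --pt "-0.05 0 -0.02 0 0 0 -0.5" --pt "-0.05 0.03 -0.03 0 0 0 -0.5" --pt "-0.04 0.04 -0.03 0 0 0 -0.5" --pt "0 0 0 0 0 0 -0.5" --pt "0 0 0 0 0 0 -0.5"

```text
time_s: 30.68
eef_pos: [0.4683, 0.3834, 0.2688]
eef_rot: [0.71, 0.008, 0.705, -0.007]
wrist_force: [0.8, 0.1, 0.6]
opening: 0.25
```

```bash
python3 -c "
from h import *
o=ctrl.get_obs();print(o['time_s'],o['eef_pos'],o['wrist_force'],abs(o['dq']).max())
s=shot('side','s9');t=shot('top','t9')
a=cv2.resize(s['img'][190:340,170:390,::-1],None,fx=1.8,fy=1.8);b=cv2.resize(t['img'][100:310,95:450,::-1],None,fx=1.1,fy=1.1)
im=np.zeros((300,795,3),np.uint8);im[:a.shape[0],:a.shape[1]]=a;im[:b.shape[0],400:400+b.shape[1]]=b;cv2.imwrite('pics/c23.png',im)
ax=np.array([-.5,0,.866])
print('knob home predicted px',proj(s,tw([-.05825,.072,.1183])+.015*AX))
p=proj(s,tw([-.05825,.072,.1183])+.015*AX); x=tl(dep(s,*p)); print('knob end',x,'h',(x-np.array([-.0425,-.072,.091]))@ax)
print('jar',dep(t,222,189),'sd',dep(t,373,284),dep(t,412,289))
"
```

```text
30.675 [0.4683 0.3834 0.2688] [0.8019 0.0648 0.6464] 0.030420257194972246
knob home predicted px [266.1416 279.6879]
knob end [-0.0671  0.0722  0.1329] h 0.04858121300008455
jar [0.6676 0.199  0.0513] sd [ 0.4219 -0.2015  0.017 ] [ 0.4088 -0.3029  0.0268]
```

View pics/c23.png

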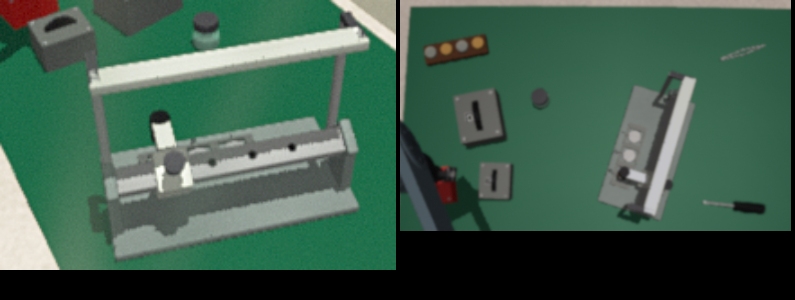

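The carriage is at pocket 3 with the three other holes open. The knob is at home height (48.6 mm against 48.2 mm parked, same side camera), and the jar and screwdriver haven't moved. Handing in.

```bash
python3 -c "
from bench import hand_in
print(hand_in())"
```

```text
the job is handed in; nothing more can be done
None
```

The job is handed in at about 31 s. The test head is over the movement in pocket 3, the plunger is home there, and the selector window shows 3. `hand_in()` gave no verdict.

**What I did:** I gripped the knob along its leaning axis, pulled the plunger and slid the carriage from the parked end to the hole of pocket 3. I let the pin drop and released the knob. I then rolled the thumbwheel of the small grey selector from 7 to 3 in four strokes and two fine corrections.

**Last checks:**
- **Plunger:** the wrist camera put the knob end at 46.9 mm, the same as when it was parked and home. The side camera read 48.6 mm against 48.2 mm parked, which is within its noise.
- **Carriage:** its three other holes are open.
- **Selector:** seen from above, the 3 is centred to about 0.2–0.3 mm, or about 1° of wheel. Slivers of 2 and 4 show at the window's edges because the window is taller than one figure.
- **Bystanders:** the jar and screwdriver read within 1 mm of where they were at the start. The movement and blanks were only seen in the pictures, not re-measured.
- **Robot:** touching nothing at the end, with about 1 N on the wrist sensor.

**What did not go smoothly:**
- The first pull on the plunger read up to 20 N until the carriage shifted slightly. The stated spring force is about 7 N there, so I took it as the pin binding.
- The first fine wheel correction turned the wheel only about 2.5° of the 4.4° I moved the tool.

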